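# Pack a cold box and stamp and fit its cover

### The arm

A 6-joint arm with a two-finger parallel gripper is mounted at the origin on the work surface. World frame = base frame: x ahead of the robot, y to its left, z up, the work surface at z = 0. Lengths are in mm, angles in rad, forces in N, time in s.
With the tool pointing down it reaches from about 275 to 825 mm from the base axis. Payload 4.9 kg.
Tool frame: the origin (TCP) lies midway between the tips of the shut fingers; the grasp point (between the pads) lies 19 mm behind it; z points along the fingers, y is the direction in which the jaws open and shut (so a half turn about z gives the same grasp; the last joint's range is limited). The gripper opens to 85 mm and grips with 20 to 120 N. Pads are 22 mm wide; open, the fingers measure 114 mm over their backs; the gripper's body (76 mm by 85 mm) begins 54 mm behind the grasp point. The pads swing forward as they close: fully open they stand 13 mm farther back than shut.
Start: joints at [-1.433, 0.326, -0.193, 1.052, 0, 1.437], TCP at [147.668, -529.823, 231.281] pointing down, gripper open.
Joint ranges: [-2.65, 2.65], [-0.97, 1.79], [-1.3, 1.35], [-1.93, 2.1], [-1.47, 1.37], [-3.14, 3.14]. Speed limits (rad/s): [2.57, 2.57, 3.14, 3.14, 3.14, 3.14].

### API

Orientations are given as a unit quaternion [x, y, z, w].
In Python, from plant import r gives the robot as it stands.
- The arm moves only by the tool send_rows, never from a script. Its argument "commands" is a list of rows, each a list of 5 numbers: the closure, from 0 (fully open) to 1 (shut), then the shift along the tool's x, y, z in m, then the turn about the tool's z in degrees. A call has 1 to 10 rows; each row shifts and turns the commanded pose from where the row before left it, along the tool's axes as they then stand; what a row does not reach is not made up. A row lasts 1/10 s, in which the tool goes at most 50 mm and 8.59 degrees, less where a joint would pass 70% of its speed; a pose out of reach is approached as far as the arm can. A call is refused whole if a number of a shift passes 0.05 or a number of a turn 8.59, either way. A call with a gripper value outside its range is refused whole. The fingers move at their own pace and stop on an object; "newtons" is the grip in N (left out, the last holds). Time passes only in rows, so rows that do not move let the fingers close. It gives the time, the measured TCP pose, the force and the opening at its end, in the units of the state.
- r.sense(): the state, without advancing time (a new reading comes with each control period).
- r.get_image(name): name is "side" or "top" or "wrist"; returns (picture, depth): 400x640x3 uint8, red, green, blue; 400x640 float32, mm along the optical axis (not along the pixel's ray), 0 where there is no reading.
- r.camera_params(name): a dict with "intrinsics" (3x3 intrinsics, pixels), "extrinsics" (4x4, takes a point from camera to world coordinates). Camera axes: x right, y down, z forward; pixel columns grow to the right and rows downward; lengths in mm; the calibration is good to about 2 mm. A picture is of the moment at which its call begins: read the wrist's pose just before it. camera_params takes no time and is no camera call; for the wrist camera it gives the pose at the moment of the call.
- r.finish_job(): hands the job in, once; it reports no verdict.
The state is a dict: "t": time; "q": joint angles; "joint_vel": joint speeds; "joint_efforts": joint torques, N m; "tool_pos": TCP position; "ee_rot": TCP orientation; "force": force on the tool from outside, world axes, zero at the start; "wrist_torque": the same for the moment, N m; "width": finger opening in mm.
Only numpy, scipy, OpenCV 4.12 (cv2) and the standard library are available. Lean on these libraries where they do the work, as an engineer would, in place of code of your own. Each camera call takes 0.05 s, during which the arm holds its last target.

### The job

Stand every sample cassette upright inside the steel-lined cold box. Stamp the steel cover lying in the press nest by turning the handwheel anticlockwise through exactly one full turn and letting go with the nest back out, then tip the cover up out of its pocket by pressing down its edge nearest the press head, lift it out by its tongue, and set it on the cold box's rim, fully seated and level. Leave the other things on the bench as they stand.

Things in the scene. Friction and masses are not known exactly. Their poses are not given: they have to be found in the camera images.
- press: white and grey bench press, fixed, about 460 x 170 mm. Origin on the bench under the centre of the nest's pocket when the nest is out; its x axis points from the nest to the white press head, which spans x = 145 to 305 mm and is 165 mm high; z up
- wheel (a joint): turn of the handwheel in rad, about 0 at the start (within 0.1), growing anticlockwise seen from above; one full turn is 6.283. Slight friction (about 3 N at the handle); it stays where it is left. Stops at -0.3 and 7.4; past 6.283 a second stroke begins
- wheel_hub (a point): fixed point on the handwheel's vertical axis, level with the wheel's top face, 189 mm above the bench, on top of the press head. The wheel is a horizontal steel disc 152 mm across
- handle (a point): middle of the handwheel's upright black handle, a round freely spinning sleeve 24 mm across and 55 mm tall, on a 60 mm radius about the wheel's axis; the point lies 29 mm above the wheel's top face and 28 mm below the handle's top
- nest_seat (a point): where the cover's origin lies in the aluminium nest, 56 mm above the bench, 11 mm below the nest's flat top. The nest is a shuttle, from 86 mm on the head side of this point to 122 mm on the other and 58 mm to each side; the wheel drives it 125 mm under the head at half a turn and back out at a full turn
- cover: flat steel cover, about 0.18 kg: plate 140 (x) x 84 (y) x 5 mm, a tongue 40 mm wide from x = -70 to -106 mm in its plane, and a plug 117 x 61 x 5 mm beneath. Origin: centre of the plug's underside; z up; plate and tongue lie 5 to 10 mm above it. It starts in the nest's pocket, 1 mm below the nest's top, 2 mm of gap all round, tongue away from the press head
- push_edge (a point): point on the cover's top, 12 mm in from its edge at x = +70 mm. The pocket floor is a rocker pivoted across the plate at cover x = +10 mm: pressing here (3 to 5 N) sinks this point up to 16 mm and lifts the tongue end up to 37 mm (tilt up to 0.33 rad, then a stop); the rocker is stiff and stays where left
- tongue (a point): point on the top of the cover's tongue (40 mm wide, 5 mm thick), midway across it and 16 mm from its free end
- coldbox: fixed white insulated box 210 (x) x 144 (y) x 70 mm with a steel liner. Origin at the centre of its underside on the bench. The liner's inside is 124 (x) x 68 (y) mm, centred, its floor 20 mm above the bench, its rim 8 mm thick and 92 mm above the bench (22 mm above the white top). Four cassettes fit side by side in a row along x, each with its 60 mm side along y
- box_seat (a point): where the cover's origin lies when the cover is seated on the cold box's rim: over the centre of the box, 87 mm above the bench. The plug then lies inside the rim with 3.5 mm of play each way; the cover's x axis lies along the box's x axis, tongue to either end
- cassette0: sample cassette: white plastic body on a heavy steel foot, together 25 (x) x 60 (y) x 36 mm (z), with an upright grip fin on top, 20 (x) x 10 (y) x 28 mm tall, centred; 64 mm tall in all, about 0.16 kg, centre of mass 9 mm up. Origin at the centre of its underside, z up through the fin. Two to four of these are on the bench; absent ones read None
- cassette1: sample cassette: white plastic body on a heavy steel foot, together 25 (x) x 60 (y) x 36 mm (z), with an upright grip fin on top, 20 (x) x 10 (y) x 28 mm tall, centred; 64 mm tall in all, about 0.16 kg, centre of mass 9 mm up. Origin at the centre of its underside, z up through the fin. Two to four of these are on the bench; absent ones read None
- cassette2: sample cassette: white plastic body on a heavy steel foot, together 25 (x) x 60 (y) x 36 mm (z), with an upright grip fin on top, 20 (x) x 10 (y) x 28 mm tall, centred; 64 mm tall in all, about 0.16 kg, centre of mass 9 mm up. Origin at the centre of its underside, z up through the fin. Two to four of these are on the bench; absent ones read None
- cassette3: sample cassette: white plastic body on a heavy steel foot, together 25 (x) x 60 (y) x 36 mm (z), with an upright grip fin on top, 20 (x) x 10 (y) x 28 mm tall, centred; 64 mm tall in all, about 0.16 kg, centre of mass 9 mm up. Origin at the centre of its underside, z up through the fin. Two to four of these are on the bench; absent ones read None
- bottle: white bottle 54 mm across, 125 mm tall, origin at its underside; not part of the job, leave it alone
- jar: amber jar 64 mm across, 75 mm tall, origin at its underside; not part of the job, leave it alone
- beaker: steel beaker 72 mm across, 90 mm tall, origin at its underside; not part of the job, leave it alone
- weight: brass weight 56 mm across, 70 mm tall, origin at its underside; not part of the job, leave it alone
Not all that is in view belongs to the job. Leave any purple look-alike of the cover alone.

How it is judged:
By the outcome, as a careful person would: the job done as asked, in the order asked, and still so for the second after the job is handed in, with the robot touching nothing.
Of cassette0, cassette1, cassette2, cassette3 only 2 to 4 are there at a start; the rules pass over those that are not, and their reading is None.
At some moment in a run one of cassette0, cassette1, cassette2, cassette3 may be knocked a few centimetres aside while the robot is not near it.
Once in a run the grip may slacken for a moment while it holds something.
It also fails if it takes over 210 s, if anything falls off the work surface, if the arm or the gripper's body presses on something with over 40 N, if the wrist force passes 120 N, or if a joint passes its speed limit or range.

## Working session

There is one attempt and no reset: what is moved stays moved. The work goes in short steps, Python scripts to look and compute and a tool call to move; the robot and the scene stay as the last step left them, time stands still between calls to the robot, and variables do not carry over. Pictures are saved under pics/ and viewed, and the job is handed in when it is done.

Besides the shell and the picture viewer there is one more tool, called after ">>>" in YAML: its name, and indented under it one key for each argument. send_rows: Moves the arm, as the interface text tells. Its arguments: {"type":"object","properties":{"commands":{"type":"array"},"newtons":{"type":"number"}},"required":["commands"]}

```bash
ls; mkdir -p pics; cat > h.py <<'E'
import numpy as np, cv2
from plant import r
def snap(name,fn):
    P=r.camera_params(name)
    img,d=r.get_image(name)
    np.savez('pics/'+fn+'.npz',img=img,d=d,K=P['intrinsics'],E=P['extrinsics'])
    cv2.imwrite('pics/'+fn+'.png',cv2.cvtColor(img,cv2.COLOR_RGB2BGR))
def load(fn):
    return np.load('pics/'+fn+'.npz')
def px(fn,u,v,z=None):
    a=load(fn);K=np.array(a['K']);E=np.array(a['E'])
    ray=np.linalg.inv(K)@[u,v,1]
    if z is None:
        return (E@np.r_[ray*a['d'][int(v),int(u)],1])[:3]
    w=E[:3,:3]@ray
    return E[:3,3]+w*(z-E[2,3])/w[2]
def cloud(fn):
    a=load(fn);K=np.array(a['K']);E=np.array(a['E']);d=a['d']
    v,u=np.mgrid[:d.shape[0],:d.shape[1]]
    c=np.stack([(u-K[0,2])/K[0,0]*d,(v-K[1,2])/K[1,1]*d,d],-1)
    w=c@E[:3,:3].T+E[:3,3]; w[d<=0]=np.nan
    return w,a['img']
def crop(fn,x0,y0,x1,y1,k,out):
    a=load(fn)['img'][y0:y1,x0:x1]
    cv2.imwrite('pics/'+out+'.png',cv2.cvtColor(cv2.resize(a,None,fx=k,fy=k,interpolation=cv2.INTER_CUBIC),cv2.COLOR_RGB2BGR))
E
python3 - <<'E'
from h import *
print(r.sense())
snap('top','top0');snap('side','side0');snap('wrist','wr0')
for n in('top','side','wrist'):print(r.camera_params(n))
E
```

```text
pics
{'t': 0.0, 'q': array([-1.43318280e+00,  3.26922662e-01, -1.93571658e-01,  1.05201706e+00,
        1.03325940e-05,  1.43661154e+00]), 'joint_vel': array([ 0.00087278,  0.00158597, -0.00068116,  0.00045755, -0.00038891,
       -0.00070817]), 'joint_efforts': array([-7.22890527e-04, -4.43403840e+01,  2.62437844e+01,  1.56279362e-02,
        2.69095005e-05,  9.85881201e-06]), 'tool_pos': array([ 147.59714642, -529.22339849,  230.51804076]), 'ee_rot': array([ 9.90779549e-01,  1.35481180e-01,  3.69617263e-06, -8.57531449e-04]), 'force': array([ 0.00371322, -0.45111068,  0.77163679]), 'wrist_torque': array([-0.04249259, -0.03861525, -0.00363857]), 'width': 85.30434602523103}
{'intrinsics': array([[493.81338119,   0.        , 317.19620706],
       [  0.        , 493.81338119, 198.07586062],
       [  0.        ,   0.        ,   1.        ]]), 'extrinsics': array([[-2.09409825e-02, -9.90052181e-01,  1.39133587e-01,
         2.49736911e+02],
       [-9.99768506e-01,  2.00492471e-02, -7.80784840e-03,
         1.62345690e+00],
       [ 4.94065367e-03, -1.39264882e-01, -9.90242840e-01,
    
[... 460 characters left out ...]
],
       [-5.73891395e-03, -7.88243520e-01, -6.15336670e-01,
         8.81776616e+02],
       [ 0.00000000e+00,  0.00000000e+00,  0.00000000e+00,
         1.00000000e+00]])}
{'intrinsics': array([[327.94308748,   0.        , 319.95661616],
       [  0.        , 327.94308748, 200.51839276],
       [  0.        ,   0.        ,   1.        ]]), 'extrinsics': array([[ 2.67404866e-01, -9.14177198e-01, -3.04589377e-01,
         2.26258745e+02],
       [-9.63582368e-01, -2.54320715e-01, -8.26437745e-02,
        -5.07914302e+02],
       [-1.91233393e-03,  3.15596301e-01, -9.48891626e-01,
         3.73869538e+02],
       [ 0.00000000e+00,  0.00000000e+00,  0.00000000e+00,
         1.00000000e+00]])}
```

View pics/top0.png

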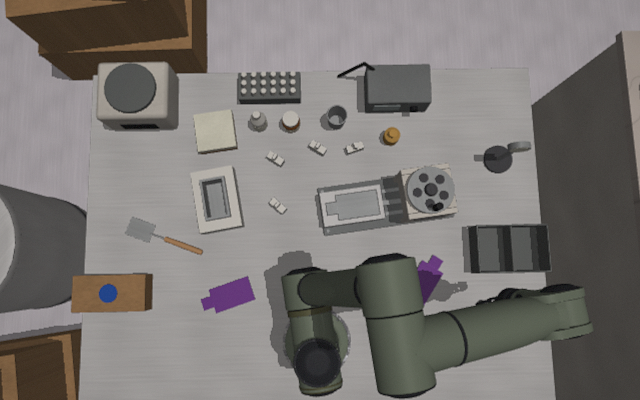

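View pics/side0.png

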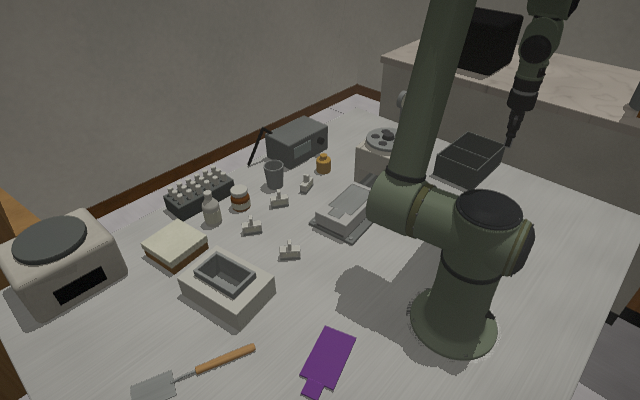

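View pics/wr0.png

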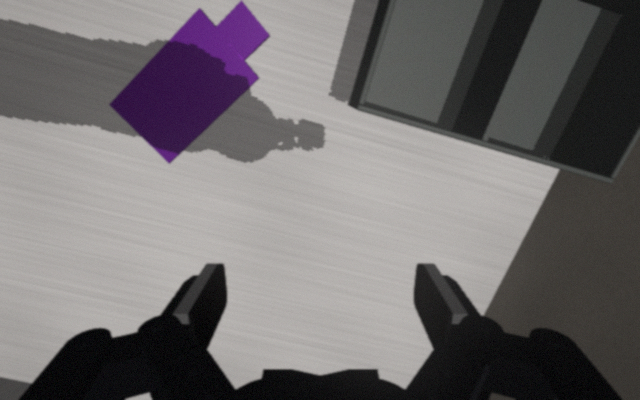

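The top view shows four cassettes at about (275,158), (317,148), (354,148) and (278,206). The cold box is at (216,200), the press nest at (357,204) and the wheel at (430,189), with its black handle near (437,207). The purple look-alikes, (228,295) and the one under the arm, are not the cover. I'll enlarge these next.

```bash
python3 - <<'E'
from h import *
crop('top0',180,130,320,240,5.7,'c1');crop('top0',300,130,470,245,4.7,'c2')
E
```

```text
(no output)
```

View pics/c1.png

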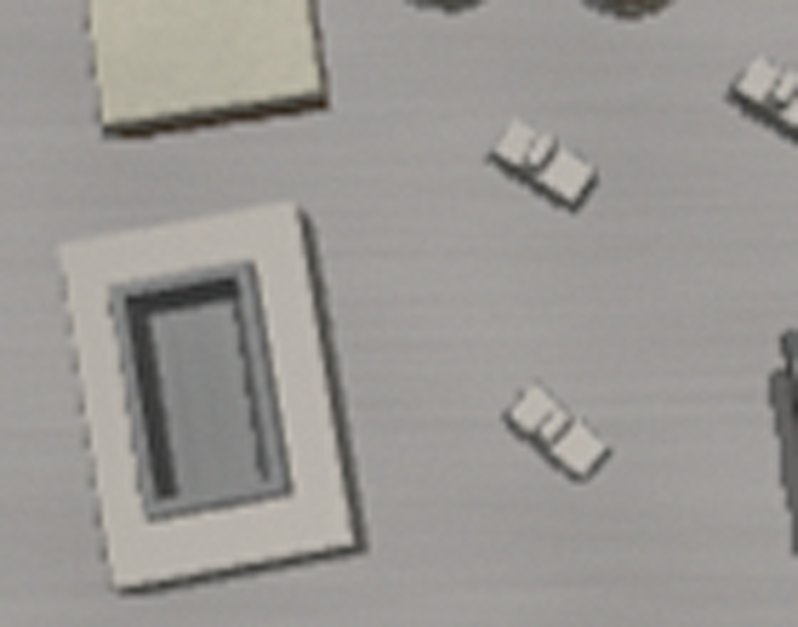

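View pics/c2.png

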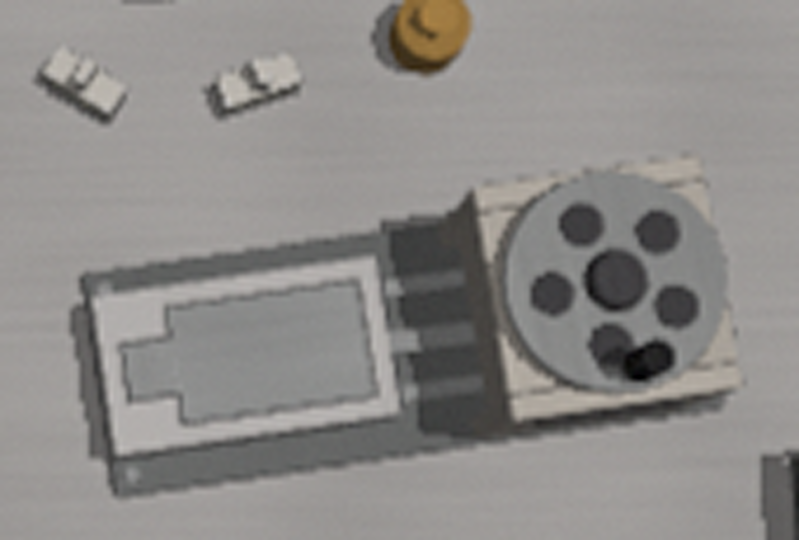

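```bash
python3 - <<'E'
from h import *
w,img=cloud('top0')
def rect(u0,v0,u1,v1,z0,z1):
    p=w[v0:v1,u0:u1].reshape(-1,3);p=p[(p[:,2]>z0)&(p[:,2]<z1)]
    (c,s,a)=cv2.minAreaRect(p[:,:2].astype(np.float32))
    return len(p),np.round(c,1),np.round(s,1),round(a,1),np.round(np.median(p[:,2]),1), np.round(p[:,:2].mean(0),1)
for n,b in dict(A=(262,145,290,170),B=(305,138,330,160),C=(340,138,368,158),D=(265,194,292,218)).items():
    print(n,rect(*b,26,46),rect(*b,52,72))
print('box70',rect(185,160,250,240,62,78)); print('rim',rect(185,160,250,240,84,100))
print('floor',rect(185,160,250,240,15,30))
print('nest',rect(310,170,395,240,60,72))
print('head',rect(380,160,465,230,155,172),'wheel',rect(400,160,465,230,183,195),'handle',rect(400,160,465,230,225,260))
for uv in [(356,204),(318,204)]: print(px('top0',*uv))
E
```

```text
A (103, array([632.2, 132.5]), array([61.2, 25.7]), 57.2, np.float64(34.6), array([630.5, 131.5])) (19, array([632.3, 132.3]), array([11.4, 18.7]), 52.2, np.float64(62.7), array([631.9, 132.3]))
B (110, array([668.9, -17.6]), array([59.7, 26.7]), 54.9, np.float64(34.3), array([667.4, -17.6])) (18, array([669.3, -19.1]), array([11.2, 18.8]), 68.4, np.float64(62.2), array([669.2, -18.6]))
C (108, array([ 665.8, -147.1]), array([26.9, 59.9]), 17.3, np.float64(35.0), array([ 664.3, -146.2])) (15, array([ 665.3, -148.7]), array([17.4, 10.1]), 13.2, np.float64(62.0), array([ 666. , -147.6]))
D (108, array([465., 126.]), array([60.5, 25. ]), 48.9, np.float64(35.7), array([464.2, 125.3])) (18, array([464.1, 125.1]), array([ 9.1, 17.3]), 45.9, np.float64(63.0), array([464.2, 125. ]))
box70 (1532, array([487.4, 333. ]), array([211.6, 146.3]), 9.6, np.float64(69.6), array([484.6, 330.2]))
rim (334, array([487.5, 332.8]), array([141.5,  86. ]), 9.6, np.float64(90.8), array([487.5, 333.3]))
floor (530, array([485.6, 330.5]), array([208. , 141.1]), 9.4, np.float64(21.0), array([488. , 334.9]))
nest (1750, array([ 455.4, -129.3]), array([116.9, 207.8]), 7.3, np.float64(65.8), array([ 455.2, -128.7]))
head (734, array([ 485.9, -370.1]), array([165.1, 163.1]), 7.5, np.float64(163.4), array([ 476. , -355.7])) wheel (1411, array([ 485.3, -369.6]), array([148.8, 149.7]), 43.5, np.float64(188.2), array([ 486.9, -368.3])) handle (59, array([ 425.7, -379.4]), array([23.3, 21.3]), 89.2, np.float64(243.0), array([ 425.7, -379.2]))
[ 460.56773653 -142.93949531   64.63148564]
[471.19149376 -14.3816396    2.25159076]
```

All the objects are found: four cassettes, the box, the press and the handle at (437,207). I'll write a relative-move helper and start with cassette D at px (278,206), after lifting and turning the tool.

```bash
cat >> h.py <<'E'
from scipy.spatial.transform import Rotation as R
def psi():
    M=R.from_quat(r.sense()['ee_rot']).as_matrix(); return np.degrees(np.arctan2(M[1,0],M[0,0]))
def go(x,y,z,ps,pos=None,cur=None):
    s=r.sense(); p=s['tool_pos'] if pos is None else np.array(pos); c=psi() if cur is None else cur
    a=np.radians(ps); d=np.array([x,y,z])-p
    X=np.array([np.cos(a),np.sin(a),0]);Y=np.array([np.sin(a),-np.cos(a),0])
    print('t',round(s['t'],2),'pos',np.round(p,1),'psi',round(c,2),'turn first',round(-((ps-c+180)%360-180),2),'then tool dx,dy,dz mm',np.round([d@X,d@Y,-d[2]],1), 'q',np.round(s['q'],2))
E
python3 - <<'E'
from h import *
go(464.5,125.4,150,138.9)
E
```

```text
t 0.15 pos [ 147.6 -529.4  230.7] psi 15.57 turn first -123.33 then tool dx,dy,dz mm [191.6 701.8  80.7] q [-1.43  0.33 -0.19  1.05 -0.    1.44]
```

>>> send_rows:
  commands:
    - [0,0,0,-0.02,-8.5]
    - [0,0,0,-0.03,-8.5]
    - [0,0,0,-0.03,-8.5]
    - [0,0,0,-0.02,-8.5]
    - [0,0,0,0,-8.5]
    - [0,0,0,0,-8.5]
    - [0,0,0,0,-8.5]
    - [0,0,0,0,-8.5]
    - [0,0,0,0,-8.5]
    - [0,0,0,0,-8.5]

```text
t: 1.15
tool_pos: [147.6, -529.6, 330.9]
ee_rot: [0.637, 0.771, 0.0, -0.0]
force: [0.3, -0.4, -0.5]
width: 85.2
```

>>> send_rows:
  commands:
    - [0,0,0,0,-8.5]
    - [0,0,0,0,-8.5]
    - [0,0,0,0,-8.5]
    - [0,0,0,0,-8.5]
    - [0,0,0,0,-4.3]
    - [0,0,0,0,0]
    - [0,0,0,0,0]

```text
t: 1.85
tool_pos: [147.6, -529.7, 331.1]
ee_rot: [0.352, 0.936, 0.0, -0.0]
force: [-0.8, 1.4, 0.5]
width: 85.6
```

```bash
python3 - <<'E'
from h import *
go(464.5,125.4,150,138.9)
E
```

```text
t 1.85 pos [ 147.6 -529.7  331.1] psi 138.77 turn first -0.13 then tool dx,dy,dz mm [191.8 701.9 181.1] q [-1.43  0.28  0.    1.29 -0.   -0.71]
```

>>> send_rows:
  commands:
    - [0,0.005,0.02,0,0]
    - [0,0.01,0.04,0,0]
    - [0,0.011,0.04,0,0]
    - [0,0.011,0.04,0,0]
    - [0,0.011,0.04,0,0]
    - [0,0.011,0.04,0,0]
    - [0,0.011,0.04,0,0]
    - [0,0.011,0.04,0,0]
    - [0,0.011,0.04,0,0]
    - [0,0.011,0.04,0,0]

```text
t: 2.85
tool_pos: [320.4, -174.3, 331.5]
ee_rot: [0.352, 0.936, -0.0, 0.0]
force: [0.5, -0.2, -0.6]
width: 85.4
```

>>> send_rows:
  commands:
    - [0,0.011,0.04,0,0]
    - [0,0.011,0.04,0,0]
    - [0,0.011,0.04,0,0]
    - [0,0.011,0.04,0.02,0]
    - [0,0.011,0.04,0.03,0]
    - [0,0.011,0.04,0.03,0]
    - [0,0.011,0.04,0.03,0]
    - [0,0.011,0.03,0.02,0]
    - [0,0,0,0,0]
    - [0,0,0,0,0]

```text
t: 3.85
tool_pos: [455.8, 113.3, 202.9]
ee_rot: [0.351, 0.936, -0.001, -0.001]
force: [-0.2, -0.2, -0.3]
width: 85.6
```

```bash
python3 - <<'E'
from h import *
go(464.5,125.4,42,138.9)
snap('wrist','w1')
w,img=cloud('w1')
p=w.reshape(-1,3);p=p[np.linalg.norm(p[:,:2]-[464.5,125.4],axis=1)<45]
for a,b in((30,42),(56,70)):
    q=p[(p[:,2]>a)&(p[:,2]<b)]; print(len(q), cv2.minAreaRect(q[:,:2].astype(np.float32)))
E
```

```text
t 3.85 pos [455.8 113.3 202.9] psi 138.92 turn first 0.02 then tool dx,dy,dz mm [  1.4  14.8 160.9] q [ 0.09  0.2  -0.44  0.93 -0.    0.8 ]
1343 ((466.0247497558594, 125.37982177734375), (59.066104888916016, 25.35954475402832), 47.750694274902344)
262 ((465.77203369140625, 125.25155639648438), (9.858259201049805, 19.913375854492188), 48.689701080322266)
```

View pics/w1.png

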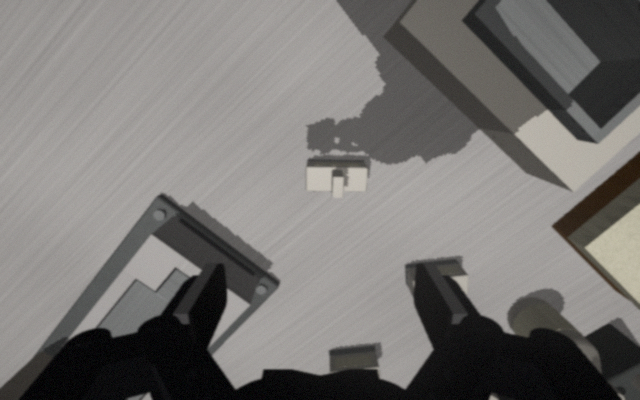

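The wrist view shows cassette D at about (337,175), well aligned with the jaws. I'll descend on it.

>>> send_rows:
  commands:
    - [0,0,0.015,0.02,0]
    - [0,0.001,0,0.04,0]
    - [0,0,0,0.04,0]
    - [0,0,0,0.03,0]
    - [0,0,0,0.02,0]
    - [0,0,0,0.01,0]
    - [0,0,0,0,0]
    - [0.5,0,0,0,0]
    - [1,0,0,0,0]
    - [1,0,0,0,0]
  newtons: 60

```text
t: 4.9
tool_pos: [466.5, 124.9, 44.5]
ee_rot: [0.351, 0.936, 0.001, 0.001]
force: [-0.5, -0.1, -0.5]
width: 44.0
```

>>> send_rows:
  commands:
    - [1,0,0,0,0]
    - [1,0,0,0,0]
    - [1,0,0,0,0]
    - [1,0,0,0,0]
    - [1,0,0,0,0]

```text
t: 5.4
tool_pos: [465.9, 125.1, 43.8]
ee_rot: [0.351, 0.936, 0.0, 0.0]
force: [-0.5, 0.2, 5.5]
width: 8.5
```

>>> send_rows:
  commands:
    - [1,0,0,-0.01,0]
    - [1,0,0,-0.03,-8.45]
    - [1,0,0,-0.04,-8.45]
    - [1,0,0,-0.04,-8.45]
    - [1,0,0,-0.03,-8.45]
    - [1,0,0,-0.02,-8.45]
    - [1,0,0,0,-8.45]
    - [1,0,0,0,0]
    - [1,0,0,0,0]

```text
t: 6.3
tool_pos: [464.8, 124.8, 213.1]
ee_rot: [-0.082, 0.997, -0.0, -0.001]
force: [0.2, -0.6, -0.7]
width: 8.5
```

```bash
python3 - <<'E'
from h import *
go(487.4,333,215,189.6)
snap('wrist','w2');print(psi(),r.sense()['width'])
E
```

```text
t 6.3 pos [464.8 124.8 213.1] psi -170.6 turn first -0.2 then tool dx,dy,dz mm [-57.  201.5  -1.9] q [ 0.11  0.21 -0.39  0.96 -0.   -0.06]
-170.57909731695645 9.021614346605233
```

View pics/w2.png

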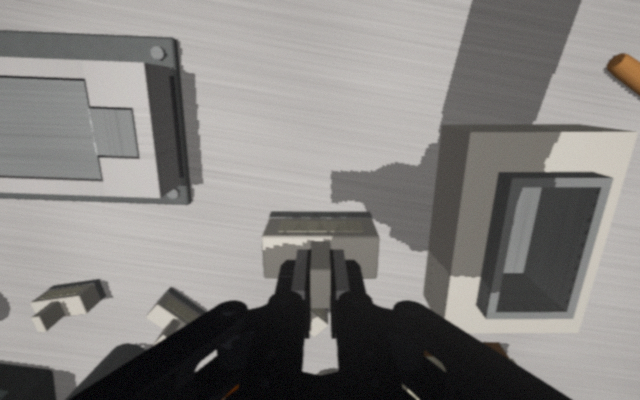

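It's held: the cassette hangs at (320,245), with the box rim around (545,245). I'll measure the rim with the wrist depth.

```bash
python3 - <<'E'
from h import *
w,img=cloud('w2')
p=w.reshape(-1,3);b=np.linalg.norm(p[:,:2]-[487.4,333],axis=1)<90
for z0,z1 in((86,98),(64,76)):
    q=p[b&(p[:,2]>z0)&(p[:,2]<z1)];print(len(q),np.median(q[:,2]),cv2.minAreaRect(q[:,:2].astype(np.float32)))
q=p[b&(p[:,2]>86)&(p[:,2]<98)]
# cassette underside/lateral extents
c=p[(np.linalg.norm(p[:,:2]-[465,125],axis=1)<50)&(p[:,2]>130)&(p[:,2]<215)]
print(len(c),np.percentile(c[:,2],[1,50,99]))
c=c[(c[:,2]<np.percentile(c[:,2],60))];print(cv2.minAreaRect(c[:,:2].astype(np.float32)))
E
```

```text
5686 92.47035994032052 ((488.3127136230469, 331.87347412109375), (141.07066345214844, 86.0854721069336), 9.480203628540039)
9658 70.83226894146475 ((487.79010009765625, 332.1175842285156), (179.36553955078125, 146.26077270507812), 9.658122062683105)
5545 [170.70307409 204.91610893 212.00860088]
((464.42852783203125, 124.34970092773438), (26.293548583984375, 60.33642578125), 9.819356918334961)
```

>>> send_rows:
  commands:
    - [1,-0.01,0.02,0,0]
    - [1,-0.02,0.035,0,0]
    - [1,-0.02,0.035,0,0]
    - [1,-0.02,0.035,0,0]
    - [1,-0.015,0.035,0,0]
    - [1,-0.012,0.03,0,0]
    - [1,-0.005,0.011,0,-0.2]
    - [1,0,0,0,0]
    - [1,0,0,0,0]

```text
t: 7.25
tool_pos: [532.0, 339.0, 212.6]
ee_rot: [-0.085, 0.996, -0.001, -0.001]
force: [0.6, -0.2, -1.1]
width: 8.6
```

```bash
python3 - <<'E'
from h import *
go(532.4,339.9,65,189.55)
E
```

```text
t 7.25 pos [532.  339.  212.6] psi -170.28 turn first 0.17 then tool dx,dy,dz mm [ -0.5   0.8 147.6] q [ 0.45  0.49  0.01  1.09 -0.    0.28]
```

Descend into slot +45. The floor is at 20 mm, so the TCP should be about 64 at contact; I'll stop a little above that, then touch down.

>>> send_rows:
  commands:
    - [1,-0.0005,0.001,0.02,0]
    - [1,0,0,0.03,0]
    - [1,0,0,0.03,0]
    - [1,0,0,0.025,0]
    - [1,0,0,0.02,0]
    - [1,0,0,0.01,0]
    - [1,0,0,0.008,0]
    - [1,0,0,0.003,0]
    - [1,0,0,0,0]

```text
t: 8.15
tool_pos: [533.3, 340.9, 67.9]
ee_rot: [-0.085, 0.996, 0.0, 0.0]
force: [0.3, -0.3, -2.2]
width: 8.6
```

```bash
python3 - <<'E'
from h import *
go(532.4,339.9,65,189.55);print(r.sense()['force'])
E
```

```text
t 8.15 pos [533.3 340.9  67.9] psi -170.26 turn first 0.19 then tool dx,dy,dz mm [ 1.1 -0.9  2.9] q [ 0.45  0.62 -0.17  0.78 -0.    0.28]
[ 0.34080948 -0.33971628 -2.16417327]
```

>>> send_rows:
  commands:
    - [1,0,0,0.003,0]
    - [1,0,0,0,0]
    - [0.72,0,0,0,0]
    - [0.72,0,0,0,0]
    - [0.72,0,0,0,0]

```text
t: 8.65
tool_pos: [533.2, 341.3, 64.8]
ee_rot: [-0.085, 0.996, 0.0, 0.0]
force: [-0.3, 0.1, 0.2]
width: 24.0
```

>>> send_rows:
  commands:
    - [0.72,0,0,-0.01,0]
    - [0.72,0,0,-0.03,0]
    - [0.72,0,0,-0.04,0]
    - [0.72,0,0,-0.04,0]
    - [0.4,0,0,-0.02,0]
    - [0,0,0,0,0]
    - [0,0,0,0,0]

```text
t: 9.35
tool_pos: [533.0, 341.2, 204.8]
ee_rot: [-0.085, 0.996, 0.0, 0.0]
force: [0.1, -0.1, -0.7]
width: 66.9
```

```bash
cat > look.py <<'E'
from h import *
import sys
fn=sys.argv[1]
snap('top',fn)
w,img=cloud(fn)
def near(xy,rad,z0,z1):
    p=w.reshape(-1,3);q=p[(np.linalg.norm(p[:,:2]-xy,axis=1)<rad)&(p[:,2]>z0)&(p[:,2]<z1)]
    if len(q)<4: return None
    c,s,a=cv2.minAreaRect(q[:,:2].astype(np.float32));return len(q),np.round(c,1),np.round(s,1),round(a,1)
for n,xy in dict(A=(632,132),B=(669,-18),C=(666,-147)).items():
    print(n,near(xy,50,26,46),near(xy,50,52,72))
E
python3 look.py top1;python3 -c "
from h import *
crop('top1',180,130,370,240,4.2,'c3')
go(632.3,132.3,160,147.2)"
```

```text
A (105, array([632. , 132.8]), array([61.5, 25.2]), 55.5) (19, array([632. , 131.9]), array([10.9, 18.4]), 49.2)
B (109, array([669.2, -17.8]), array([60.5, 27.4]), 55.4) (18, array([669.1, -17.8]), array([ 9.1, 20.4]), 59.2)
C (104, array([ 665.8, -148. ]), array([26.8, 60.1]), 17.8) (20, array([ 665.3, -148.3]), array([17.8, 10.4]), 2.5)
t 9.4 pos [532.4 340.8 203.6] psi -170.23 turn first 42.57 then tool dx,dy,dz mm [-197.  -121.1   43.6] q [ 0.45  0.5  -0.    1.07 -0.    0.28]
```

View pics/c3.png

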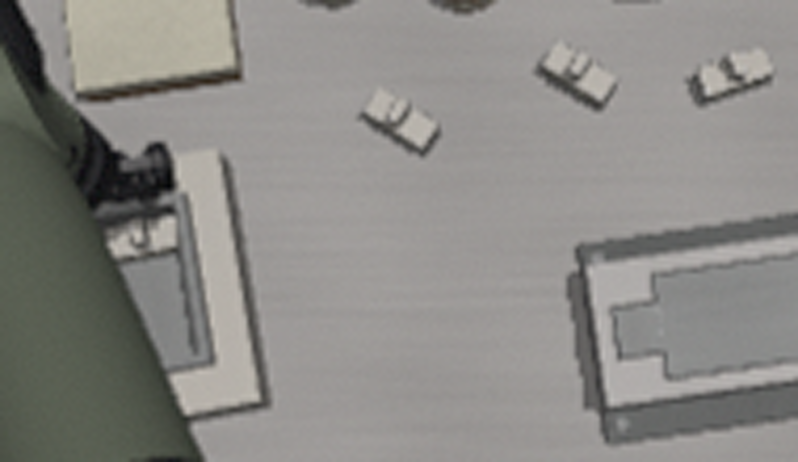

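Cassette D stands in the far end of the box at crop (142,235), and the other three haven't moved. Next is A, at crop (400,120).

>>> send_rows:
  commands:
    - [0,0,0,0,8.5]
    - [0,0,0,0,8.5]
    - [0,0,0,0,8.5]
    - [0,0,0,0,8.5]
    - [0,0,0,0,8.5]
    - [0,-0.02,-0.012,0,0]
    - [0,-0.04,-0.025,0,0]
    - [0,-0.04,-0.025,0,0]
    - [0,-0.04,-0.025,0,0]
    - [0,-0.04,-0.025,0,0]

```text
t: 10.4
tool_pos: [623.2, 147.8, 202.2]
ee_rot: [0.282, 0.96, -0.001, -0.002]
force: [0.3, 0.6, 0.2]
width: 85.4
```

>>> send_rows:
  commands:
    - [0,0,0,0,0]
    - [0,0,0,0,0]

```text
t: 10.6
tool_pos: [623.1, 148.3, 202.3]
ee_rot: [0.283, 0.959, -0.0, -0.002]
force: [-0.4, 0.2, 0.1]
width: 85.8
```

```bash
cat > wl.py <<'E'
from h import *
import sys
fn=sys.argv[1];xy=np.array([float(sys.argv[2]),float(sys.argv[3])])
snap('wrist',fn)
w,img=cloud(fn)
p=w.reshape(-1,3)
for rad,z0,z1 in((45,30,42),(25,56,70)):
    q=p[(np.linalg.norm(p[:,:2]-xy,axis=1)<rad)&(p[:,2]>z0)&(p[:,2]<z1)]
    print(len(q), cv2.minAreaRect(q[:,:2].astype(np.float32)) if len(q)>3 else None)
E
python3 wl.py w3 632 132; python3 -c "
from h import *
go(632.3,132.3,44,146.5)"
```

```text
1310 ((633.5459594726562, 131.9446563720703), (59.947853088378906, 25.523460388183594), 56.1783332824707)
254 ((633.5949096679688, 132.0718536376953), (9.965316772460938, 20.003089904785156), 56.35492706298828)
t 10.65 pos [622.8 149.4 202.7] psi 147.23 turn first 0.73 then tool dx,dy,dz mm [-17.4  -9.  158.7] q [0.12 0.52 0.03 1.08 0.   0.69]
```

View pics/w3.png

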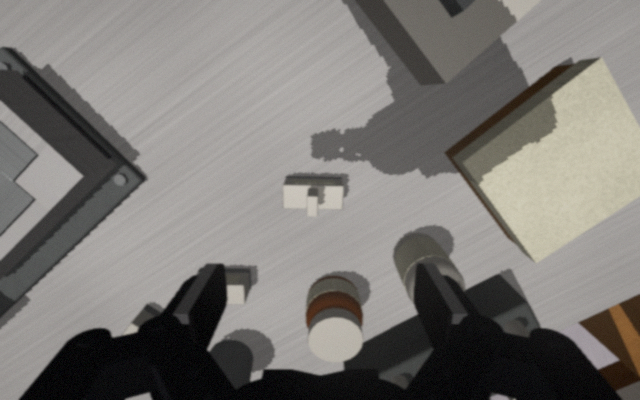

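>>> send_rows:
  commands:
    - [0,-0.0176,-0.0078,0.02,0.9]
    - [0,0,0,0.04,0]
    - [0,0,0,0.04,0]
    - [0,0,0,0.03,0]
    - [0,0,0,0.02,0]
    - [0,0,0,0.008,0]
    - [0,0,0,0,0]
    - [0.5,0,0,0,0]
    - [1,0,0,0,0]
    - [1,0,0,0,0]

```text
t: 11.65
tool_pos: [635.4, 133.7, 47.8]
ee_rot: [0.289, 0.957, 0.0, 0.001]
force: [0.7, 0.4, -0.6]
width: 44.0
```

>>> send_rows:
  commands:
    - [1,0,0,0,0]
    - [1,0,0,0,0]
    - [1,0,0,0,0]
    - [1,0,0,0,0]
    - [1,0,0,0,0]

```text
t: 12.15
tool_pos: [634.5, 133.3, 46.7]
ee_rot: [0.289, 0.957, -0.0, 0.0]
force: [-1.0, -1.0, 4.5]
width: 8.2
```

>>> send_rows:
  commands:
    - [1,0,0,-0.01,0]
    - [1,0,0,-0.03,-8.6]
    - [1,0,0,-0.04,-8.6]
    - [1,0,0,-0.04,-8.6]
    - [1,0,0,-0.03,-8.6]
    - [1,0,0,-0.02,-8.6]
    - [1,0,0,0,0]
    - [1,0,0,0,0]

```text
refused, turn out of range in row 2
```

```bash
python3 - <<'E'
from h import *
go(502.8,334.9,210,189.55);print(r.sense()['width'])
E
```

```text
t 12.15 pos [634.5 133.3  46.7] psi 146.36 turn first -43.19 then tool dx,dy,dz mm [  96.5  220.7 -163.3] q [ 0.09  0.67 -0.14  0.77 -0.    0.68]
8.216746593235872
```

>>> send_rows:
  commands:
    - [1,0,0,-0.01,0]
    - [1,0,0,-0.03,-8.5]
    - [1,0,0,-0.04,-8.5]
    - [1,0,0,-0.04,-8.5]
    - [1,0,0,-0.03,-8.5]
    - [1,0,0,-0.02,-8.5]
    - [1,0,0,0,-0.7]
    - [1,0,0,0,0]
    - [1,0,0,0,0]

```text
t: 13.05
tool_pos: [633.3, 133.5, 214.5]
ee_rot: [-0.082, 0.997, 0.0, -0.002]
force: [0.1, 0.5, -1.9]
width: 8.4
```

```bash
python3 - <<'E'
from h import *
go(502.8,334.9,210,189.55);print(r.sense()['width'])
E
```

```text
t 13.05 pos [633.3 133.5 214.5] psi -170.54 turn first -0.09 then tool dx,dy,dz mm [ 95.2 220.3   4.5] q [ 0.09  0.52  0.07  1.12  0.   -0.07]
8.430647013401858
```

>>> send_rows:
  commands:
    - [1,0.01,0.02,0,0]
    - [1,0.015,0.035,0,0]
    - [1,0.015,0.035,0,0]
    - [1,0.015,0.035,0,0]
    - [1,0.015,0.035,0,0]
    - [1,0.015,0.035,0,0]
    - [1,0.01,0.025,0,0]
    - [1,0,0,0,0]
    - [1,0,0,0,0]

```text
t: 13.95
tool_pos: [503.1, 334.7, 214.9]
ee_rot: [-0.084, 0.996, -0.001, -0.001]
force: [0.1, 0.3, -1.2]
width: 8.6
```

```bash
python3 - <<'E'
from h import *
go(502.8,334.9,67,189.55);print(r.sense()['width'])
snap('wrist','w4')
E
```

```text
t 13.95 pos [503.1 334.7 214.9] psi -170.41 turn first 0.04 then tool dx,dy,dz mm [  0.3   0.3 147.9] q [ 0.47  0.44 -0.07  1.07 -0.    0.3 ]
8.641961053330498
```

View pics/w4.png

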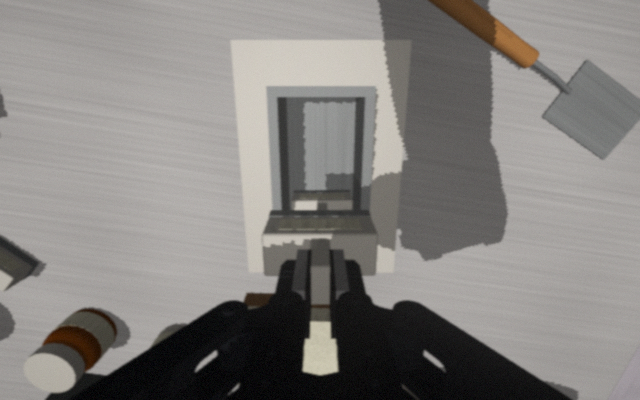

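Cassette A hangs at (320,245), centred on the liner opening (322,150). I'll lower it.

>>> send_rows:
  commands:
    - [1,0,0,0.02,0]
    - [1,0,0,0.03,0]
    - [1,0,0,0.03,0]
    - [1,0,0,0.025,0]
    - [1,0,0,0.02,0]
    - [1,0,0,0.01,0]
    - [1,0,0,0.006,0]
    - [1,0,0,0.004,0]
    - [1,0,0,0,0]

```text
t: 14.9
tool_pos: [504.6, 334.5, 71.6]
ee_rot: [-0.083, 0.997, 0.0, 0.0]
force: [-0.4, 0.2, -1.0]
width: 8.3
```

>>> send_rows:
  commands:
    - [1,0,0,0.003,0]
    - [1,0,0,0,0]

```text
t: 15.1
tool_pos: [504.4, 334.8, 68.8]
ee_rot: [-0.083, 0.997, 0.0, 0.0]
force: [0.1, -0.2, -1.3]
width: 8.6
```

>>> send_rows:
  commands:
    - [1,0,0,0.0015,0]
    - [1,0,0,0.0005,0]
    - [0.72,0,0,0,0]
    - [0.72,0,0,0,0]
    - [0.72,0,0,0,0]
    - [0.72,0,0,-0.01,0]
    - [0.72,0,0,-0.03,0]
    - [0.72,0,0,-0.04,0]
    - [0.72,0,0,-0.04,0]
    - [0.4,0,0,-0.02,0]

```text
t: 16.1
tool_pos: [505.7, 335.5, 211.3]
ee_rot: [-0.084, 0.997, 0.001, 0.003]
force: [0.6, -0.0, 0.2]
width: 37.5
```

>>> send_rows:
  commands:
    - [0,0,0,0,8.5]
    - [0,0,0,0,8.5]
    - [0,0,0,0,8.5]
    - [0,0,0,0,8.5]
    - [0,0,0,0,8.5]
    - [0,0,0,0,2]
    - [0,0,0,0,0]

```text
t: 16.8
tool_pos: [504.3, 334.7, 207.2]
ee_rot: [0.3, 0.954, 0.0, 0.0]
force: [-0.2, -0.7, 0.1]
width: 85.3
```

```bash
python3 look.py top2;python3 -c "
from h import *
go(670,-18,180,145)"
```

```text
A None None
B (112, array([668.4, -17.6]), array([60.2, 26.5]), 55.7) (21, array([668.3, -17.7]), array([ 9.9, 18.8]), 60.3)
C (109, array([ 665.9, -147.6]), array([27.5, 59.9]), 14.5) (20, array([ 665.1, -147.7]), array([19.3,  9.6]), 17.2)
t 16.85 pos [504.3 334.7 207.1] psi 145.12 turn first 0.12 then tool dx,dy,dz mm [-338.1 -193.8   27.1] q [ 0.46  0.44 -0.08  1.05  0.    1.07]
```

>>> send_rows:
  commands:
    - [0,-0.02,-0.011,0,0]
    - [0,-0.037,-0.021,0,0]
    - [0,-0.037,-0.021,0,0]
    - [0,-0.037,-0.021,0,0]
    - [0,-0.037,-0.021,0,0]
    - [0,-0.037,-0.021,0,0]
    - [0,-0.037,-0.021,0,0]
    - [0,-0.037,-0.021,0,0]
    - [0,-0.037,-0.021,0,0]
    - [0,-0.02,-0.011,0,0]

```text
t: 17.85
tool_pos: [672.0, -17.1, 206.6]
ee_rot: [0.301, 0.954, -0.0, 0.001]
force: [-0.6, 1.0, 1.0]
width: 85.2
```

>>> send_rows:
  commands:
    - [0,0,0,0,0]
    - [0,0,0,0,0]

```text
t: 18.05
tool_pos: [670.7, -13.7, 206.3]
ee_rot: [0.3, 0.954, 0.0, -0.0]
force: [0.4, 0.3, -0.4]
width: 85.7
```

```bash
python3 wl.py w5 670 -18; python3 -c "
from h import *
go(669.6,-17.8,46,145.5)"
```

```text
1326 ((670.1563720703125, -18.036109924316406), (59.752140045166016, 25.476831436157227), 56.98989486694336)
254 ((670.0796508789062, -18.04178237915039), (10.000046730041504, 19.695619583129883), 55.11069869995117)
t 18.1 pos [670.4 -12.9 206.4] psi 145.11 turn first -0.39 then tool dx,dy,dz mm [ -2.1  -4.5 160.4] q [-0.13  0.57  0.13  1.13  0.    0.48]
```

View pics/w5.png

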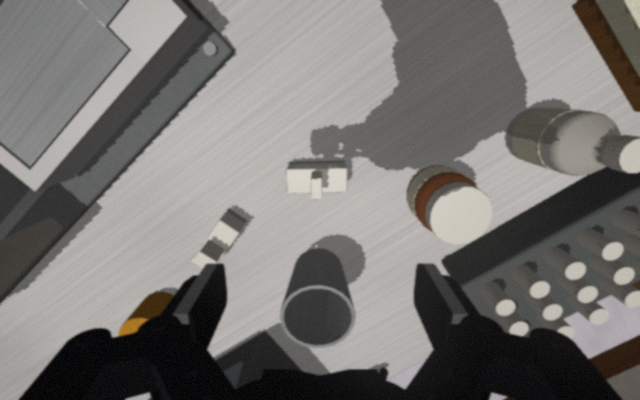

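Cassette B is at (317,180), clear of the beaker. I'll grasp it.

>>> send_rows:
  commands:
    - [0,-0.0023,-0.0043,0.02,-0.7]
    - [0,0,0,0.04,0]
    - [0,0,0,0.04,0]
    - [0,0,0,0.03,0]
    - [0,0,0,0.02,0]
    - [0,0,0,0.01,0]
    - [0,0,0,0,0]
    - [0.5,0,0,0,0]
    - [1,0,0,0,0]
    - [1,0,0,0,0]

```text
t: 19.1
tool_pos: [671.3, -18.4, 47.9]
ee_rot: [0.294, 0.956, 0.0, 0.001]
force: [1.0, 0.2, 0.6]
width: 44.1
```

>>> send_rows:
  commands:
    - [1,0,0,0,0]
    - [1,0,0,0,0]
    - [1,0,0,0,0]
    - [1,0,0,0,0]
    - [1,0,0,0,0]

```text
t: 19.6
tool_pos: [670.7, -18.4, 46.9]
ee_rot: [0.294, 0.956, 0.0, 0.0]
force: [0.6, -0.1, 3.7]
width: 8.3
```

>>> send_rows:
  commands:
    - [1,0,0,-0.01,0]
    - [1,0,0,-0.03,-8.5]
    - [1,0,0,-0.04,-8.5]
    - [1,0,0,-0.04,-8.5]
    - [1,0,0,-0.03,-8.5]
    - [1,0,0,-0.02,-8.5]
    - [1,0,0,0,-1]
    - [1,0,0,0,0]
    - [1,0,0,0,0]

```text
t: 20.5
tool_pos: [669.1, -18.2, 214.3]
ee_rot: [-0.08, 0.997, 0.0, -0.002]
force: [-0.1, 0.7, -1.8]
width: 8.4
```

```bash
python3 - <<'E'
from h import *
go(473.2,329.9,214,189.55);print(r.sense()['width'])
E
```

```text
t 20.5 pos [669.1 -18.2 214.3] psi -170.84 turn first -0.39 then tool dx,dy,dz mm [1.354e+02 3.758e+02 3.000e-01] q [-0.14  0.57  0.14  1.15 -0.   -0.3 ]
8.441478092170156
```

>>> send_rows:
  commands:
    - [1,0.01,0.02,0,-0.4]
    - [1,0.015,0.042,0,0]
    - [1,0.015,0.042,0,0]
    - [1,0.015,0.042,0,0]
    - [1,0.015,0.042,0,0]
    - [1,0.015,0.042,0,0]
    - [1,0.015,0.042,0,0]
    - [1,0.015,0.042,0,0]
    - [1,0.0125,0.036,0,0]
    - [1,0.008,0.026,0,0]

```text
t: 21.5
tool_pos: [470.9, 331.2, 214.6]
ee_rot: [-0.085, 0.996, -0.0, -0.002]
force: [1.1, 0.1, -1.5]
width: 8.3
```

>>> send_rows:
  commands:
    - [1,0,0,0,0]
    - [1,0,0,0,0]
    - [1,0,0,0,0]

```text
t: 21.8
tool_pos: [473.7, 328.6, 215.4]
ee_rot: [-0.084, 0.997, -0.001, -0.001]
force: [0.1, -0.2, -1.7]
width: 8.4
```

```bash
python3 - <<'E'
from h import *
go(473.2,329.9,67,189.55);print(r.sense()['width'])
snap('wrist','w6')
E
```

```text
t 21.8 pos [473.7 328.6 215.4] psi -170.41 turn first 0.04 then tool dx,dy,dz mm [  0.3   1.3 148.4] q [ 0.48  0.39 -0.14  1.04 -0.    0.31]
8.403900008273569
```

View pics/w6.png

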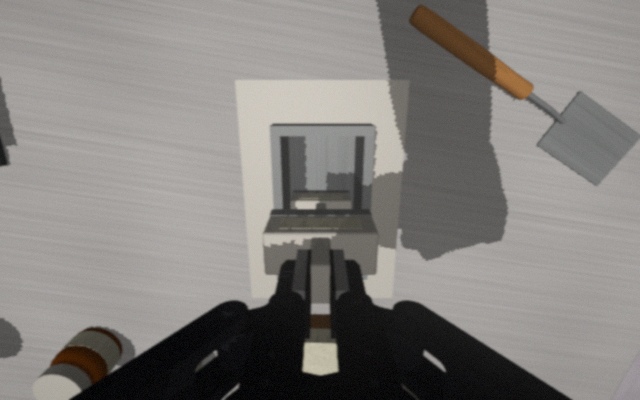

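B is aligned too, with A visible in the box at (320,200). I'll lower it.

>>> send_rows:
  commands:
    - [1,0,0.001,0.02,0]
    - [1,0,0,0.03,0]
    - [1,0,0,0.03,0]
    - [1,0,0,0.025,0]
    - [1,0,0,0.02,0]
    - [1,0,0,0.01,0]
    - [1,0,0,0.006,0]
    - [1,0,0,0.004,0]
    - [1,0,0,0.002,0]
    - [1,0,0,0,0]

```text
t: 22.85
tool_pos: [473.9, 330.8, 69.9]
ee_rot: [-0.084, 0.996, 0.0, 0.0]
force: [0.6, -0.1, -1.4]
width: 8.6
```

>>> send_rows:
  commands:
    - [1,0,0,0.002,0]
    - [1,0,0,0,0]

```text
t: 23.05
tool_pos: [473.7, 330.8, 67.7]
ee_rot: [-0.084, 0.996, 0.0, 0.0]
force: [-0.2, 0.6, -2.1]
width: 8.3
```

>>> send_rows:
  commands:
    - [1,0,0,0.001,0]
    - [1,0,0,0,0]
    - [0.72,0,0,0,0]
    - [0.72,0,0,0,0]
    - [0.72,0,0,0,0]
    - [0.72,0,0,-0.01,0]
    - [0.72,0,0,-0.03,0]
    - [0.72,0,0,-0.04,0]
    - [0.72,0,0,-0.04,0]
    - [0.4,0,0,-0.02,0]

```text
t: 24.05
tool_pos: [475.0, 331.4, 211.0]
ee_rot: [-0.084, 0.996, 0.001, 0.003]
force: [1.8, 0.1, 0.3]
width: 37.0
```

>>> send_rows:
  commands:
    - [0,0,0,0,0]
    - [0,0,0,0,0]

```text
t: 24.25
tool_pos: [473.6, 330.7, 206.9]
ee_rot: [-0.084, 0.996, 0.0, 0.001]
force: [0.1, -0.1, -0.2]
width: 66.5
```

```bash
python3 look.py top3;python3 -c "
from h import *
go(667,-147.8,207,196.5)
snap('wrist','w7');crop('top3',180,130,370,240,4.2,'c4')"
```

```text
A None None
B None None
C (109, array([ 666.1, -147.7]), array([27.5, 60.8]), 19.3) (21, array([ 665.8, -147.6]), array([20.1,  9.9]), 26.1)
t 24.3 pos [473.  330.3 205.8] psi -170.33 turn first -6.83 then tool dx,dy,dz mm [ -50.2 -513.5   -1.2] q [ 0.48  0.39 -0.16  1.02 -0.    0.31]
```

View pics/w7.png

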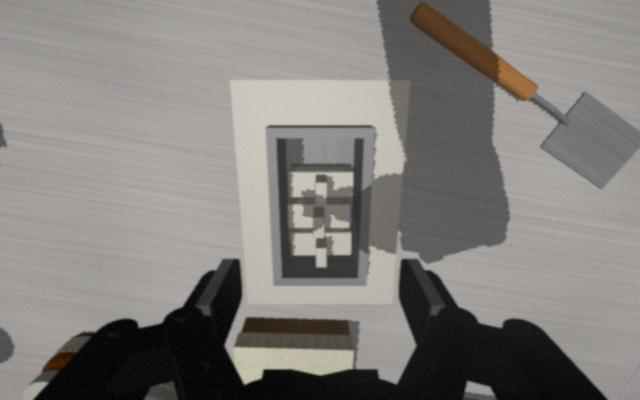

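View pics/c4.png

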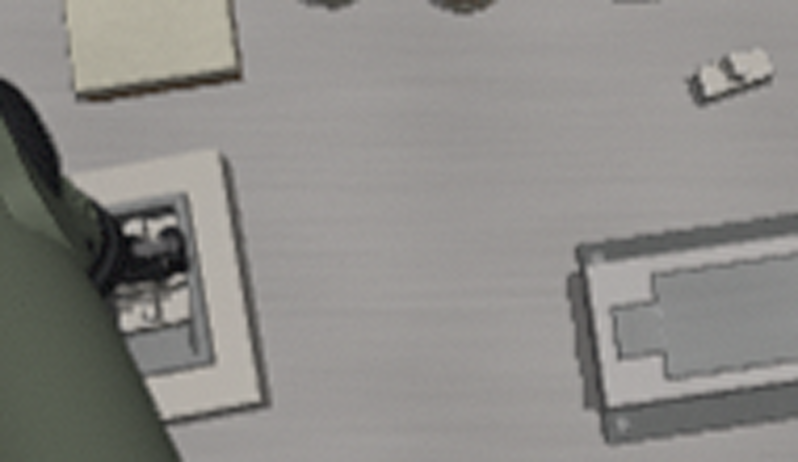

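Three cassettes stand in the box at (321,185), (321,215) and (321,245), with the near end free. Next is C.

>>> send_rows:
  commands:
    - [0,0,-0.02,0,0]
    - [0,-0.004,-0.042,0,0]
    - [0,-0.004,-0.042,0,0]
    - [0,-0.004,-0.042,0,0]
    - [0,-0.004,-0.042,0,0]
    - [0,-0.004,-0.042,0,0]
    - [0,-0.004,-0.042,0,0]
    - [0,-0.004,-0.042,0,0]
    - [0,-0.004,-0.042,0,0]
    - [0,-0.004,-0.042,0,0]

```text
t: 25.35
tool_pos: [575.1, -57.2, 204.7]
ee_rot: [-0.084, 0.996, 0.001, -0.001]
force: [0.9, -0.5, -0.5]
width: 85.1
```

>>> send_rows:
  commands:
    - [0,-0.004,-0.042,0,0]
    - [0,-0.004,-0.042,0,0]
    - [0,0,-0.02,0,-6.8]
    - [0,0,0,0,0]
    - [0,0,0,0,0]
    - [0,0,0,0,0]

```text
t: 25.95
tool_pos: [600.5, -155.5, 205.5]
ee_rot: [-0.143, 0.99, 0.001, -0.001]
force: [-0.5, 0.3, 0.4]
width: 85.1
```

```bash
python3 wl.py w8 667 -148; python3 -c "
from h import *
go(667,-148,46,196.5)
w,img=cloud('w7');p=w.reshape(-1,3);u=np.array([np.cos(np.radians(9.55)),np.sin(np.radians(9.55))]);v=np.array([-u[1],u[0]])
d=p[:,:2]-[488,332.4];s=d@u;t=d@v
m=(abs(s)<62)&(abs(t)<34)&(p[:,2]>48)&(p[:,2]<62);print('bodies s',np.percentile(s[m],[1,99]),'t',np.percentile(t[m],[1,99]))
m=(abs(s)<62)&(abs(t)<34)&(p[:,2]>76)&(p[:,2]<90);print(np.histogram(s[m],bins=np.arange(-62,64,4))[0])
"
```

```text
891 ((667.9462280273438, -169.24972534179688), (25.23283576965332, 48.682804107666016), 18.073415756225586)
67 ((669.9432373046875, -171.17967224121094), (16.246767044067383, 3.8803863525390625), 17.85186767578125)
t 26.0 pos [ 600.7 -155.4  205.8] psi -163.48 turn first 0.02 then tool dx,dy,dz mm [-65.7 -11.7 159.8] q [-0.37  0.47 -0.03  1.06  0.   -0.66]
bodies s [-33.30945497  61.85077925] t [-30.25027089  33.60129459]
[  8   9  13  11  10  11   9  11  10  67  69  67  61  57  30  10  11  85
  51  53  53  58  13   8  70  46  57  49  52  27 295]
```

View pics/w8.png

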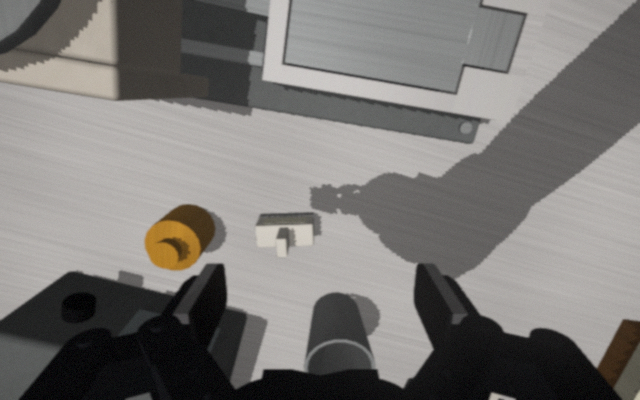

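C has been knocked aside: it's now at about (285,235), roughly 27 mm nearer the amber weight at (180,238). I'll re-measure it.

```bash
python3 - <<'E'
from h import *
snap('wrist','w9');w,img=cloud('w9');p=w.reshape(-1,3)
for rad,z0,z1 in((45,30,42),(25,56,70)):
    q=p[(np.linalg.norm(p[:,:2]-[671,-176],axis=1)<rad)&(p[:,2]>z0)&(p[:,2]<z1)]
    print(len(q), cv2.minAreaRect(q[:,:2].astype(np.float32)))
q=p[(np.linalg.norm(p[:,:2]-[700,-270],axis=1)<60)&(p[:,2]>20)&(p[:,2]<80)];print('weight',cv2.minEnclosingCircle(q[:,:2].astype(np.float32)),len(q))
E
python3 look.py top4
```

```text
1173 ((669.6637573242188, -174.5240020751953), (25.547199249267578, 59.82247543334961), 18.13504409790039)
250 ((669.8533325195312, -174.4309844970703), (20.00423240661621, 10.134418487548828), 17.617992401123047)
weight ((705.31201171875, -279.7368469238281), 28.54294776916504) 2984
A None None
B None None
C None None
```

>>> send_rows:
  commands:
    - [0,0,0,0,-1.4]
    - [0,-0.02,-0.0135,0,0]
    - [0,-0.025,-0.0165,0,0]
    - [0,-0.0148,-0.0095,0,0]
    - [0,0,0,0,0]
    - [0,0,0,0,0]
    - [0,0,0,0,0]

```text
t: 26.8
tool_pos: [669.4, -175.6, 206.4]
ee_rot: [-0.156, 0.988, 0.0, -0.0]
force: [0.8, -0.6, -0.4]
width: 85.4
```

```bash
python3 - <<'E'
from h import *
go(669.8,-174.5,47,198)
snap('wrist','w10');w,img=cloud('w10');p=w.reshape(-1,3)
for rad,z0,z1 in((45,30,42),(25,56,70)):
    q=p[(np.linalg.norm(p[:,:2]-[669.7,-174.5],axis=1)<rad)&(p[:,2]>z0)&(p[:,2]<z1)]
    print(len(q), cv2.minAreaRect(q[:,:2].astype(np.float32)))
E
```

```text
t 26.8 pos [ 669.4 -175.6  206.4] psi -162.1 turn first -0.1 then tool dx,dy,dz mm [ -0.7   0.9 159.4] q [-0.36  0.61  0.2   1.16 -0.   -0.68]
1337 ((669.7638549804688, -174.761962890625), (25.675037384033203, 59.96371841430664), 19.522001266479492)
259 ((670.0870971679688, -174.44088745117188), (20.094816207885742, 9.153620719909668), 17.7974796295166)
```

View pics/w10.png

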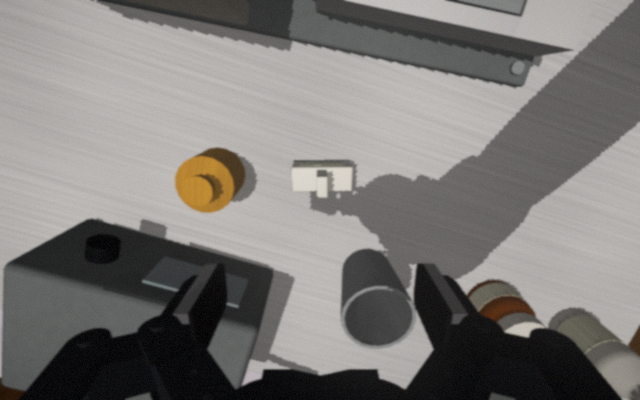

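C is now at (322,178), clear of both the weight and the beaker. I'll grasp it.

>>> send_rows:
  commands:
    - [0,-0.0006,0.0006,0.02,0]
    - [0,0,0,0.04,0]
    - [0,0,0,0.04,0]
    - [0,0,0,0.03,0]
    - [0,0,0,0.02,0]
    - [0,0,0,0.01,0]
    - [0,0,0,0,0]
    - [0.5,0,0,0,0]
    - [1,0,0,0,0]
    - [1,0,0,0,0]

```text
t: 27.85
tool_pos: [671.6, -175.7, 48.0]
ee_rot: [-0.155, 0.988, -0.001, 0.001]
force: [0.1, -0.6, 1.0]
width: 43.7
```

>>> send_rows:
  commands:
    - [1,0,0,0,0]
    - [1,0,0,0,0]
    - [1,0,0,0,0]
    - [1,0,0,0,0]
    - [1,0,0,0,0]

```text
t: 28.35
tool_pos: [670.7, -175.2, 46.6]
ee_rot: [-0.155, 0.988, 0.0, 0.0]
force: [-1.0, 0.2, 2.6]
width: 8.5
```

>>> send_rows:
  commands:
    - [1,0,0,-0.01,0]
    - [1,0,0,-0.03,8.4]
    - [1,0,0,-0.04,0]
    - [1,0,0,-0.04,0]
    - [1,0,0,-0.03,0]
    - [1,0,0,-0.02,0]
    - [1,0,0,0,0]
    - [1,0,0,0,0]

```text
t: 29.15
tool_pos: [670.5, -175.4, 216.1]
ee_rot: [-0.082, 0.997, -0.0, -0.0]
force: [-0.4, 0.7, -2.4]
width: 8.1
```

```bash
python3 - <<'E'
from h import *
go(443.6,325.1,214,189.55);print(r.sense()['width'])
E
```

```text
t 29.15 pos [ 670.5 -175.4  216.1] psi -170.54 turn first -0.09 then tool dx,dy,dz mm [140.7 531.2   2.1] q [-0.36  0.61  0.22  1.18 -0.   -0.53]
8.070780704389401
```

>>> send_rows:
  commands:
    - [1,0.005,0.02,0,0]
    - [1,0.011,0.042,0,0]
    - [1,0.011,0.042,0,0]
    - [1,0.011,0.042,0,0]
    - [1,0.011,0.042,0,0]
    - [1,0.011,0.042,0,0]
    - [1,0.011,0.042,0,0]
    - [1,0.011,0.042,0,0]
    - [1,0.011,0.042,0,0]
    - [1,0.011,0.042,0,0]

```text
t: 30.15
tool_pos: [500.2, 201.2, 214.3]
ee_rot: [-0.082, 0.997, -0.0, -0.002]
force: [0.6, 0.4, -1.0]
width: 8.4
```

>>> send_rows:
  commands:
    - [1,0.011,0.042,0,0]
    - [1,0.011,0.042,0,0]
    - [1,0.01,0.028,0,0]
    - [1,0.0047,0.0212,0,0]
    - [1,0,0,0,0]
    - [1,0,0,0,0]
    - [1,0,0,0,0]

```text
t: 30.85
tool_pos: [444.3, 324.5, 215.4]
ee_rot: [-0.082, 0.997, -0.001, -0.001]
force: [-0.8, 0.2, -1.9]
width: 8.4
```

```bash
python3 - <<'E'
from h import *
go(443.6,325.1,67,189.55);print(r.sense()['width'])
snap('wrist','w11')
E
```

```text
t 30.85 pos [444.3 324.5 215.4] psi -170.58 turn first -0.13 then tool dx,dy,dz mm [  0.5   0.7 148.4] q [ 0.5   0.34 -0.22  1.02 -0.    0.33]
8.395357524269302
```

View pics/w11.png

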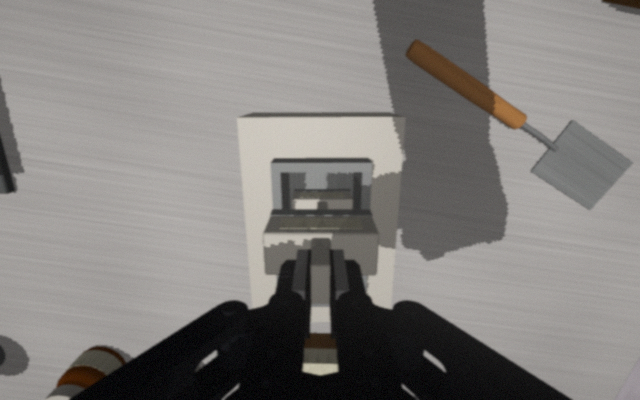

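>>> send_rows:
  commands:
    - [1,0.0005,0,0.02,0]
    - [1,0,0,0.03,0]
    - [1,0,0,0.03,0]
    - [1,0,0,0.025,0]
    - [1,0,0,0.02,0]
    - [1,0,0,0.01,0]
    - [1,0,0,0.006,0]
    - [1,0,0,0.004,0]
    - [1,0,0,0.002,0]
    - [1,0,0,0,0]

```text
t: 31.9
tool_pos: [444.4, 325.6, 69.9]
ee_rot: [-0.083, 0.997, 0.0, 0.0]
force: [-0.3, -1.2, -2.2]
width: 8.8
```

>>> send_rows:
  commands:
    - [1,0,0,0.002,0]
    - [1,0,0,0,0]

```text
t: 32.1
tool_pos: [444.1, 325.5, 67.7]
ee_rot: [-0.083, 0.997, 0.0, 0.0]
force: [-0.1, -0.4, -1.0]
width: 8.2
```

>>> send_rows:
  commands:
    - [1,0,0,0.001,0]
    - [1,0,0,0,0]
    - [0.72,0,0,0,0]
    - [0.72,0,0,0,0]
    - [0.72,0,0,0,0]
    - [0.72,0,0,-0.01,0]
    - [0.72,0,0,-0.03,0]
    - [0.72,0,0,-0.04,0]
    - [0.72,0,0,-0.04,0]
    - [0.4,0,0,-0.04,0]

```text
t: 33.1
tool_pos: [443.7, 325.2, 228.8]
ee_rot: [-0.083, 0.997, 0.0, 0.0]
force: [0.8, 0.7, 0.6]
width: 37.3
```

>>> send_rows:
  commands:
    - [0,0,0,-0.05,0]
    - [0,0,0,-0.04,0]
    - [0,0,0,0,0]

```text
t: 33.4
tool_pos: [446.4, 326.7, 323.7]
ee_rot: [-0.083, 0.997, 0.002, 0.005]
force: [0.0, 0.3, 0.2]
width: 80.4
```

```bash
python3 - <<'E'
from h import *
snap('wrist','w12')
go(425.7,-379.4,310,189.55)
w,img=cloud('w12');p=w.reshape(-1,3);u=np.array([np.cos(np.radians(9.55)),np.sin(np.radians(9.55))]);v=np.array([-u[1],u[0]])
d=p[:,:2]-[488,332.4];s=d@u;t=d@v
for z0,z1 in((48,62),(76,88)):
  m=(abs(s)<60)&(abs(t)<32)&(p[:,2]>z0)&(p[:,2]<z1);print(np.histogram(s[m],bins=np.arange(-62,64,4))[0],'t',np.percentile(t[m],[2,98]),np.median(p[m,2]))
E
```

```text
t 33.45 pos [445.4 326.2 320.4] psi -170.53 turn first -0.08 then tool dx,dy,dz mm [ 136.5 -692.5   10.4] q [ 0.5   0.28 -0.03  1.26 -0.    0.33]
[  0  54 121 137 130 126 120  37  94 133 114 113 114 114 114   0 126 127
 108 105  97  95  71  62 138  94 100 105  96  88  14] t [-28.97921547  28.9639924 ] 56.57941825367652
[ 0  9 29 26 25 31 16  0  0 32 24 24 24 29 11  0  0 39 28 23 24 22  2  0
 30 23 23 23 21 11  0] t [-5.36584888  4.59942839] 84.45283805765473
```

View pics/w12.png

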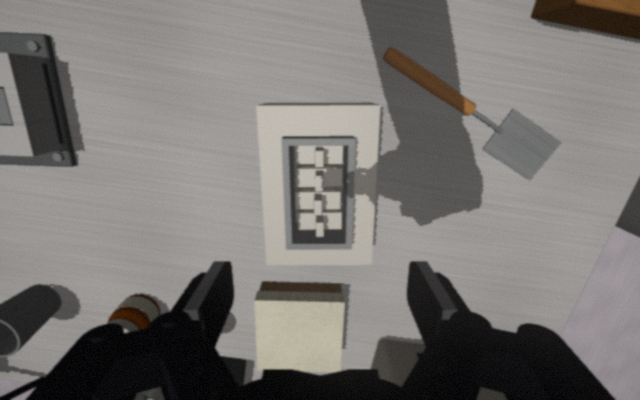

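All four stand upright in the box, at (320,157), (320,180), (320,203) and (320,228). On to the handwheel at z ≈ 320.

>>> send_rows:
  commands:
    - [0,0.004,-0.02,0,0]
    - [0,0.008,-0.04,0,0]
    - [0,0.008,-0.04,0,0]
    - [0,0.008,-0.04,0,0]
    - [0,0.008,-0.04,0,0]
    - [0,0.008,-0.04,0,0]
    - [0,0.008,-0.04,0,0]
    - [0,0.008,-0.04,0,0]
    - [0,0.008,-0.04,0,0]
    - [0,0.008,-0.04,0,0]

```text
t: 34.45
tool_pos: [430.4, -63.3, 315.5]
ee_rot: [-0.083, 0.997, 0.0, -0.001]
force: [0.9, -0.2, 0.2]
width: 85.3
```

>>> send_rows:
  commands:
    - [0,0.008,-0.04,0,0]
    - [0,0.008,-0.04,0,0]
    - [0,0.008,-0.04,0,0]
    - [0,0.008,-0.04,0,0]
    - [0,0.008,-0.04,0,0]
    - [0,0.008,-0.04,0,0]
    - [0,0.008,-0.04,0,0]
    - [0,0.004,-0.03,0,0]
    - [0,0,0,0,0]
    - [0,0,0,0,0]

```text
t: 35.45
tool_pos: [422.6, -377.2, 315.0]
ee_rot: [-0.082, 0.997, 0.001, -0.001]
force: [-0.3, -0.4, -0.5]
width: 85.5
```

```bash
python3 - <<'E'
from h import *
go(425.7,-379.4,207,189.55)
snap('wrist','w13')
snap('top','top5')
for f in('w13','top5'):
    w,img=cloud(f);p=w.reshape(-1,3)
    q=p[(np.linalg.norm(p[:,:2]-[486,-370],axis=1)<85)&(p[:,2]>183)&(p[:,2]<195)];print('wheel',cv2.minEnclosingCircle(q[:,:2].astype(np.float32)),len(q))
    q=p[(np.linalg.norm(p[:,:2]-[425.7,-379.4],axis=1)<25)&(p[:,2]>238)&(p[:,2]<252)];print('handle',cv2.minEnclosingCircle(q[:,:2].astype(np.float32)) if len(q)>3 else '',len(q))
    q=p[(np.linalg.norm(p[:,:2]-[486,-370],axis=1)<30)&(p[:,2]>193)&(p[:,2]<300)];print('hub',np.percentile(q[:,2],[5,95]) if len(q) else '')
E
```

```text
t 35.45 pos [ 422.6 -377.2  315. ] psi -170.59 turn first -0.14 then tool dx,dy,dz mm [ -2.7  -2.7 108. ] q [-0.86  0.32  0.01  1.27  0.   -1.02]
wheel ((487.2742919921875, -371.3883361816406), 76.04749298095703) 16269
handle ((427.9854431152344, -382.54931640625), 11.872320175170898) 900
hub [194.678547   204.61175468]
wheel ((485.49395751953125, -369.9929504394531), 76.39398956298828) 1084
handle  0
hub [193.47237542 206.83195434]
```

View pics/w13.png

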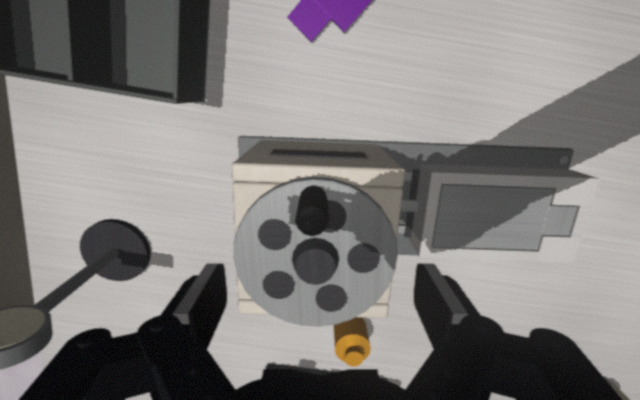

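The wheel shows at (315,255) with its handle at (313,205). The wrist gives hub (487.3,-371.4) and handle (428.0,-382.5); the top view gives hub (485.5,-370) and handle (425.7,-379.4). I'll use the mean and grip the handle.

>>> send_rows:
  commands:
    - [0,-0.0037,-0.0045,0,0]
    - [0,0,0,0.02,0]
    - [0,0,0,0.03,0]
    - [0,0,0,0.03,0]
    - [0,0,0,0.02,0]
    - [0,0,0,0.008,0]
    - [0,0,0,0,0]
    - [0,0,0,0,0]

```text
t: 36.35
tool_pos: [428.4, -381.6, 209.6]
ee_rot: [-0.083, 0.997, -0.001, 0.001]
force: [0.2, -0.4, -0.1]
width: 85.4
```

>>> send_rows:
  commands:
    - [0.3,0,0,0,0]
    - [0.5,0,0,0,0]
    - [0.6,0,0,0,0]
    - [0.7,0,0,0,0]
    - [0.8,0,0,0,0]
    - [0.9,0,0,0,0]
    - [1,0,0,0,0]
    - [1,0,0,0,0]
    - [1,0,0,0,0]
  newtons: 30

```text
t: 37.25
tool_pos: [427.8, -381.8, 208.8]
ee_rot: [-0.083, 0.997, -0.0, 0.0]
force: [-0.8, -0.4, 4.9]
width: 23.3
```

```bash
python3 - <<'E'
from h import *
go(427,-381,207,189.55);print(r.sense()['force'],r.sense()['width'])
E
```

```text
t 37.25 pos [ 427.8 -381.8  208.8] psi -170.53 turn first -0.08 then tool dx,dy,dz mm [0.7 0.9 1.8] q [-0.86  0.38 -0.17  1.02 -0.   -1.02]
[-0.83643433 -0.39258647  4.94632689] 23.250840581742008
```

Gripped: width 23.3 mm with negligible side force. I'll turn anticlockwise in 10° chords and watch the force. The tool doesn't need to turn, because the sleeve spins freely.

>>> send_rows:
  commands:
    - [1,-0.0009,-0.0096,0,0]
    - [1,-0.0027,-0.0101,0,0]
    - [1,-0.0044,-0.0095,0,0]
    - [1,0,0,0,0]

```text
t: 37.65
tool_pos: [441.7, -410.3, 208.8]
ee_rot: [-0.082, 0.997, -0.001, 0.001]
force: [0.9, -1.3, 5.4]
width: 23.1
```

```bash
python3 - <<'E'
from h import *
s=r.sense();d=s['tool_pos'][:2]-[486.8,-371.1];print(s['force'],s['width'],np.hypot(*d),np.degrees(np.arctan2(d[1],d[0]))%360)
E
```

```text
[ 0.92010623 -1.2849366   5.43595702] 23.09999476477848 59.78561791264739 220.97941858561575
```

>>> send_rows:
  commands:
    - [1,-0.006,-0.0086,0,0]
    - [1,-0.0074,-0.0074,0,0]
    - [1,-0.0086,-0.006,0,0]
    - [1,-0.0095,-0.0044,0,0]
    - [1,-0.0101,-0.0027,0,0]
    - [1,-0.0104,-0.0009,0,0]
    - [1,-0.0104,0.0009,0,0]
    - [1,-0.0101,0.0027,0,0]
    - [1,-0.0095,0.0044,0,0]
    - [1,0,0,0,0]

```text
t: 38.65
tool_pos: [526.2, -416.1, 208.8]
ee_rot: [-0.083, 0.997, 0.0, 0.001]
force: [0.5, 1.6, 6.6]
width: 23.0
```

```bash
python3 - <<'E'
from h import *
s=r.sense();d=s['tool_pos'][:2]-[486.8,-371.1];print(s['force'],s['width'],np.hypot(*d),np.degrees(np.arctan2(d[1],d[0]))%360)
E
```

```text
[0.49795083 1.59281693 6.57194233] 22.96488904247839 59.80276983306983 311.2431955409137
```

Tracking well (311°). On through φ = 120 to 210.

>>> send_rows:
  commands:
    - [1,-0.0086,0.006,0,0]
    - [1,-0.0074,0.0074,0,0]
    - [1,-0.006,0.0086,0,0]
    - [1,-0.0044,0.0095,0,0]
    - [1,-0.0027,0.0101,0,0]
    - [1,-0.0009,0.0104,0,0]
    - [1,0.0009,0.0104,0,0]
    - [1,0.0027,0.0101,0,0]
    - [1,0.0044,0.0095,0,0]
    - [1,0,0,0,0]

```text
t: 39.65
tool_pos: [532.1, -331.4, 208.8]
ee_rot: [-0.083, 0.997, 0.0, -0.0]
force: [-2.0, 0.3, 6.7]
width: 23.4
```

```bash
python3 - <<'E'
from h import *
s=r.sense();d=s['tool_pos'][:2]-[486.8,-371.1];print(s['force'],s['width'],np.hypot(*d),np.degrees(np.arctan2(d[1],d[0]))%360)
E
```

```text
[-1.9861028   0.27299983  6.65210645] 23.368253268560956 60.245170761126374 41.19412163934611
```

>>> send_rows:
  commands:
    - [1,0.006,0.0086,0,0]
    - [1,0.0074,0.0074,0,0]
    - [1,0.0086,0.006,0,0]
    - [1,0.0095,0.0044,0,0]
    - [1,0.0101,0.0027,0,0]
    - [1,0.0104,0.0009,0,0]
    - [1,0.0104,-0.0009,0,0]
    - [1,0.0101,-0.0027,0,0]
    - [1,0.0095,-0.0044,0,0]
    - [1,0,0,0,0]

```text
t: 40.65
tool_pos: [447.3, -325.6, 208.8]
ee_rot: [-0.082, 0.997, -0.001, -0.0]
force: [-0.4, -1.6, 6.4]
width: 23.3
```

```bash
python3 - <<'E'
from h import *
s=r.sense();d=s['tool_pos'][:2]-[486.8,-371.1];print(s['force'],s['width'],np.hypot(*d),np.degrees(np.arctan2(d[1],d[0]))%360)
E
```

```text
[-0.43893034 -1.60021767  6.36545647] 23.322294177901636 60.25510896249577 130.94069325029082
```

>>> send_rows:
  commands:
    - [1,0.0086,-0.006,0,0]
    - [1,0.0074,-0.0074,0,0]
    - [1,0.006,-0.0086,0,0]
    - [1,0.0044,-0.0095,0,0]
    - [1,0.0027,-0.0101,0,0]
    - [1,0.0009,-0.0083,0,0]
    - [1,0,0,0,0]
    - [1,0,0,0,0]

```text
t: 41.45
tool_pos: [427.3, -379.0, 208.8]
ee_rot: [-0.082, 0.997, -0.0, 0.001]
force: [2.4, -0.3, 6.7]
width: 23.0
```

```bash
python3 - <<'E'
from h import *
s=r.sense();d=s['tool_pos'][:2]-[486.8,-371.1];print(s['force'],s['width'],np.hypot(*d),np.degrees(np.arctan2(d[1],d[0]))%360)
snap('top','top6')
crop('top6',300,130,470,245,4.7,'c6')
E
```

```text
[ 2.41172876 -0.2794742   6.68754576] 22.9534992673681 60.00227228389699 187.58385083955451
```

View pics/c6.png

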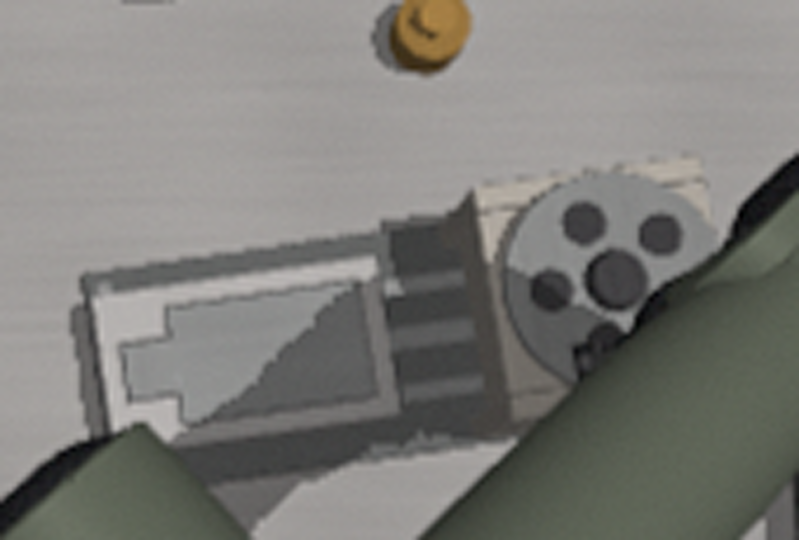

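The handle is back to 187.6° from a start of 190.3°, about 2.7° short by the start mark. The start itself may be up to 0.05 rad past zero, so I'll advance 1.5 mm to split the difference and then release.

>>> send_rows:
  commands:
    - [1,0,-0.0008,0,0]
    - [1,0,-0.0008,0,0]
    - [1,0,0,0,0]
    - [1,0,0,0,0]

```text
t: 41.9
tool_pos: [427.4, -379.6, 208.8]
ee_rot: [-0.083, 0.997, 0.001, 0.001]
force: [0.9, 1.3, 8.2]
width: 23.3
```

```bash
python3 - <<'E'
from h import *
s=r.sense();d=s['tool_pos'][:2]-[486.8,-371.1];print(s['force'],s['width'],np.hypot(*d),np.degrees(np.arctan2(d[1],d[0]))%360)
E
```

```text
[0.88944391 1.26317946 8.21451397] 23.318976141096577 60.00721773189368 188.11546211490796
```

>>> send_rows:
  commands:
    - [0.7,0,0,0,0]
    - [0.5,0,0,0,0]
    - [0.3,0,0,0,0]
    - [0,0,0,0,0]
    - [0,0,0,0,0]
    - [0,0,0,-0.01,0]
    - [0,0,0,-0.03,0]
    - [0,0,0,-0.04,0]
    - [0,0,0,-0.03,0]
    - [0,0,0,0,0]

```text
t: 42.9
tool_pos: [429.1, -381.8, 324.1]
ee_rot: [-0.083, 0.997, -0.004, 0.003]
force: [0.5, 0.1, 0.0]
width: 85.2
```

>>> send_rows:
  commands:
    - [0,0,0,0,0]
    - [0,0,0,0,0]

```text
t: 43.1
tool_pos: [427.1, -379.7, 317.5]
ee_rot: [-0.083, 0.997, 0.001, -0.001]
force: [0.1, -0.1, -0.4]
width: 85.5
```

```bash
python3 - <<'E'
from h import *
snap('wrist','w14')
w,img=cloud('w14');p=w.reshape(-1,3)
q=p[(np.linalg.norm(p[:,:2]-[486,-370],axis=1)<85)&(p[:,2]>183)&(p[:,2]<195)];c,_=cv2.minEnclosingCircle(q[:,:2].astype(np.float32))
q=p[(np.linalg.norm(p[:,:2]-[427,-380],axis=1)<25)&(p[:,2]>238)&(p[:,2]<252)];h,rr=cv2.minEnclosingCircle(q[:,:2].astype(np.float32))
d=np.subtract(h,c);print(c,h,rr,np.hypot(*d),np.degrees(np.arctan2(d[1],d[0]))%360, r.sense()['tool_pos'])
q=p[(np.linalg.norm(p[:,:2]-[455,-129],axis=1)<125)&(p[:,2]>60)&(p[:,2]<73)];print('nest',cv2.minAreaRect(q[:,:2].astype(np.float32)),len(q))
E
```

```text
(487.1387023925781, -371.4161376953125) (427.6758728027344, -380.23431396484375) 12.195300102233887 60.113129477272444 188.43533031613907 [ 427.02574771 -379.58175254  317.13731158]
nest ((457.283935546875, -129.9281005859375), (117.07178497314453, 210.27755737304688), 7.221069812774658) 14017
```

View pics/w14.png

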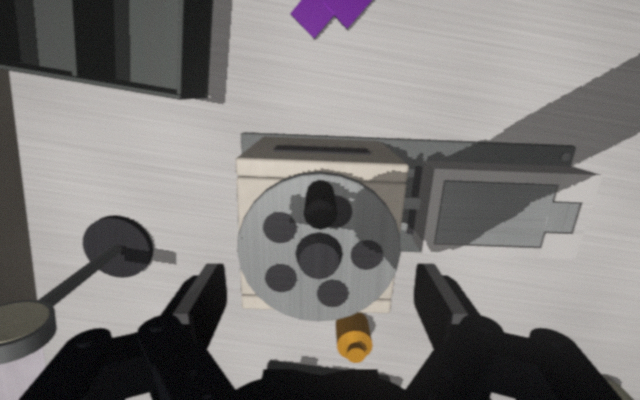

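The handle is back at (320,205) and the wrist reads 188.4°: just past the zero inferred from the press (≈187.3°) and just short of the start reading (190.6°). The nest is back out at (510,210). Now I'll turn to ψ≈97° with the fingers shut and move over the push edge.

>>> send_rows:
  commands:
    - [0.5,0,0,0,8.5]
    - [1,0,0,0,8.5]
    - [1,0,0,0,8.5]
    - [1,0,0,0,8.5]
    - [1,0,0,0,8.5]
    - [1,0,0,0,8.5]
    - [1,0,0,0,8.5]
    - [1,0,0,0,8.5]
    - [1,0,0,0,8.5]
    - [1,0,0,0,8.5]

```text
t: 44.15
tool_pos: [427.1, -379.6, 317.0]
ee_rot: [0.615, 0.789, 0.0, -0.001]
force: [-0.4, -0.8, -1.1]
width: 0.1
```

>>> send_rows:
  commands:
    - [1,0,0,0,7.2]
    - [1,0,0,0,0]
    - [1,0,0,0,0]

```text
t: 44.45
tool_pos: [427.2, -379.8, 317.5]
ee_rot: [0.66, 0.751, 0.0, -0.001]
force: [0.3, -0.3, 0.2]
width: 0.2
```

```bash
python3 - <<'E'
from h import *
go(466.5,-203.4,250,97.25)
E
```

```text
t 44.45 pos [ 427.2 -379.8  317.5] psi 97.42 turn first 0.17 then tool dx,dy,dz mm [170.   61.2  67.5] q [-0.86  0.33  0.03  1.27  0.    0.59]
```

>>> send_rows:
  commands:
    - [1,0.02,0.007,0,0.2]
    - [1,0.03,0.01,0,0]
    - [1,0.03,0.011,0,0]
    - [1,0.03,0.011,0,0]
    - [1,0.03,0.011,0.02,0]
    - [1,0.03,0.011,0.03,0]
    - [1,0,0,0.03,0]
    - [1,0,0,0.01,0]
    - [1,0,0,0,0]
    - [1,0,0,0,0]

```text
t: 45.45
tool_pos: [467.5, -204.8, 229.3]
ee_rot: [0.662, 0.749, 0.0, 0.001]
force: [1.3, 0.2, 0.8]
width: 0.1
```

```bash
python3 - <<'E'
from h import *
go(466.5,-203.4,80,97.25)
snap('wrist','w15')
w,img=cloud('w15');p=w.reshape(-1,3)
q=p[(np.linalg.norm(p[:,:2]-[455,-129],axis=1)<125)&(p[:,2]>60)&(p[:,2]<73)];print('nest',cv2.minAreaRect(q[:,:2].astype(np.float32)),len(q))
E
```

```text
t 45.45 pos [ 467.5 -204.8  229.3] psi 97.06 turn first -0.19 then tool dx,dy,dz mm [  1.5  -0.8 149.3] q [-0.56  0.25 -0.3   1.02 -0.    0.89]
nest ((458.0058898925781, -143.32278442382812), (116.53680419921875, 180.03233337402344), 7.053133964538574) 26329
```

View pics/w15.png

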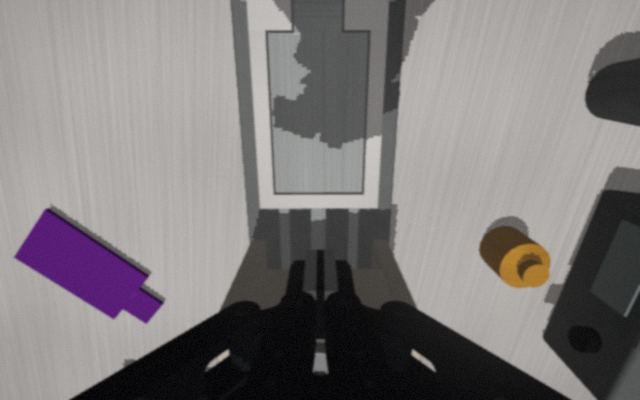

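The cover's head-side edge runs from (274,193) to (364,192) and its shoulders are at (267,31) and (369,31). I'll enlarge the picture to pin these down.

```bash
python3 - <<'E'
from h import *
crop('w15',240,0,400,220,2.7,'c15')
for uv in [(274,193),(364,192),(267,31),(369,31)]:
    print(uv,np.round(px('w15',*uv,66.5),1))
E
```

```text
(274, 193) [ 425.  -223.2   66.5]
(364, 192) [ 512.1 -211.5   66.5]
(267, 31) [408.2 -82.1  66.5]
(369, 31) [493.1 -71.6  66.5]
```

View pics/c15.png

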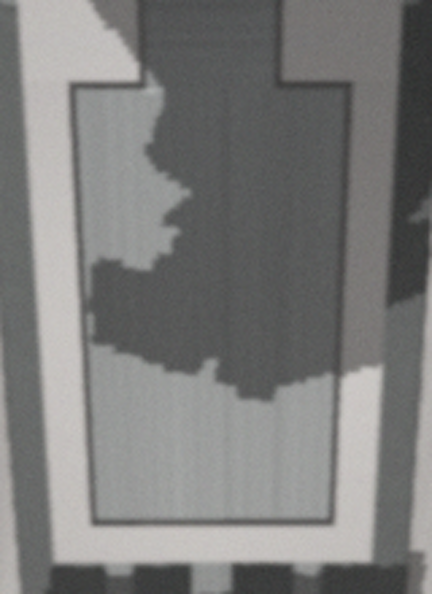

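>>> send_rows:
  commands:
    - [1,0.002,-0.0005,0.02,0]
    - [1,0,0,0.03,0]
    - [1,0,0,0.04,0]
    - [1,0,0,0.03,0]
    - [1,0,0,0.02,0]
    - [1,0,0,0.01,0]
    - [1,0,0,0.003,0]
    - [1,0,0,0,0]
    - [1,0,0,0,0]

```text
t: 46.4
tool_pos: [467.4, -202.7, 76.7]
ee_rot: [0.662, 0.749, 0.0, 0.001]
force: [0.2, 0.7, 0.8]
width: -0.0
```

```bash
python3 - <<'E'
from h import *
go(466.6,-202.7,66,97.22); print(r.sense()['force'])
E
```

```text
t 46.4 pos [ 467.4 -202.7   76.7] psi 97.07 turn first -0.15 then tool dx,dy,dz mm [ 0.1 -0.7 10.7] q [-0.55  0.41 -0.51  0.65  0.    0.89]
[0.2313135  0.66085014 0.81085941]
```

>>> send_rows:
  commands:
    - [1,0,0,0.004,0]
    - [1,0,0,0.003,0]
    - [1,0,0,0.002,0]
    - [1,0,0,0.002,0]
    - [1,0,0,0.002,0]
    - [1,0,0,0,0]

```text
t: 47.0
tool_pos: [466.6, -202.8, 62.6]
ee_rot: [0.662, 0.749, -0.001, 0.001]
force: [0.2, -2.6, 2.9]
width: -0.0
```

>>> send_rows:
  commands:
    - [1,0,0,0.0015,0]
    - [1,0,0,0.0015,0]
    - [1,0,0,0.0015,0]
    - [1,0,0,0,0]

```text
t: 47.4
tool_pos: [466.8, -203.4, 58.2]
ee_rot: [0.662, 0.749, -0.001, 0.001]
force: [-1.4, -3.3, 4.4]
width: -0.1
```

>>> send_rows:
  commands:
    - [1,0,0,0.0015,0]
    - [1,0,0,0.0015,0]
    - [1,0,0,0,0]

```text
t: 47.7
tool_pos: [466.9, -203.4, 55.2]
ee_rot: [0.662, 0.749, -0.001, 0.001]
force: [-1.4, -4.6, 3.7]
width: 0.3
```

>>> send_rows:
  commands:
    - [1,0,0,0.001,0]
    - [1,0,0,0.001,0]
    - [1,0,0,0,0]

```text
t: 48.0
tool_pos: [466.9, -203.4, 53.3]
ee_rot: [0.662, 0.749, -0.001, 0.001]
force: [-1.9, -5.5, 3.9]
width: -0.1
```

```bash
python3 - <<'E'
from h import *
go(466.6,-202.7,66,97.22); print(r.sense()['force'])
snap('side','side1');crop('side1',290,150,430,260,5.5,'cs1')
snap('wrist','w16')
E
```

```text
t 48.0 pos [ 466.9 -203.4   53.3] psi 97.04 turn first -0.18 then tool dx,dy,dz mm [  0.8  -0.2 -12.7] q [-0.55  0.45 -0.53  0.59 -0.    0.89]
[-1.87350536 -5.48109983  3.92526787]
```

View pics/cs1.png

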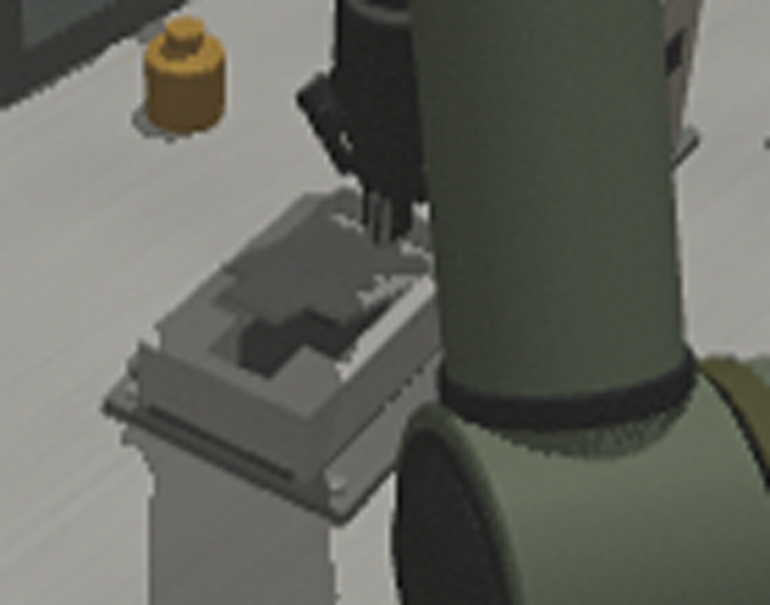

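View pics/w16.png

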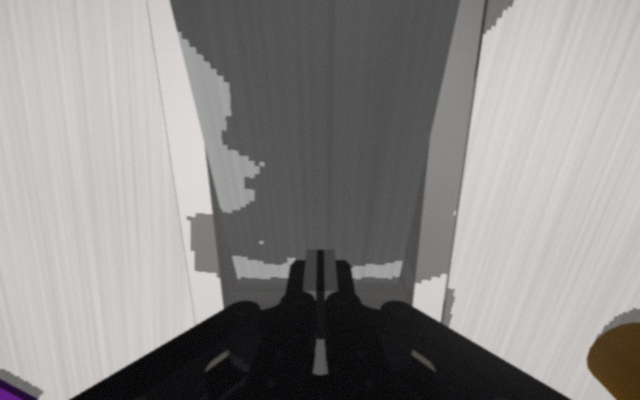

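The cover is tipping: the tongue is up in the side crop at (290,290). I'll measure the tilt.

```bash
cat > tilt.py <<'E'
from h import *
import sys
w,img=cloud(sys.argv[1]);p=w.reshape(-1,3)
a=np.radians(-82.78);ex=np.array([np.cos(a),np.sin(a)]);ey=np.array([-ex[1],ex[0]])
d=p[:,:2]-[459.6,-147.1];s=d@ex;t=d@ey
lo,hi=float(sys.argv[2]),float(sys.argv[3])
m=(s>lo)&(s<hi)&(abs(t)<(36 if lo>-70 else 15))&(p[:,2]>45)&(p[:,2]<130)
for i in range(3):
    f=np.polyfit(s[m],p[m,2],1); m&=abs(p[:,2]-np.polyval(f,s))<5
print(m.sum(),'tilt',-np.arctan(f[0]),'z at s=-90',np.polyval(f,-90),'z at 0',f[1], 's range',s[m].min(),s[m].max())
E
python3 tilt.py w16 -65 35
```

```text
46545 tilt 0.33186103265220374 z at s=-90 101.90623105684952 z at 0 70.89172963148 s range -50.051091111116406 34.99547653355416
```

Tilt is 0.332 rad, at the stop. I'll raise off the plate and look at the tongue.

>>> send_rows:
  commands:
    - [1,0,0,-0.01,0]
    - [1,0,0,-0.03,0]
    - [1,0,0,-0.04,0]
    - [1,0,0,-0.04,0]
    - [0.6,0,0,-0.04,0]
    - [0.4,0.02,0,0,0]
    - [0.3,0.02,0,0,0]
    - [0.2,0,0,0,0]
    - [0.2,0,0,0,0]
    - [0.2,0,0,0,0]

```text
t: 49.1
tool_pos: [461.4, -162.5, 212.7]
ee_rot: [0.662, 0.749, 0.0, -0.0]
force: [0.1, 0.1, -0.5]
width: 68.6
```

```bash
python3 - <<'E'
from h import *
snap('wrist','w17')
go(449,-63,210,97.22)
w,img=cloud('w17');p=w.reshape(-1,3)
a=np.radians(-82.78);ex=np.array([np.cos(a),np.sin(a)]);ey=np.array([-ex[1],ex[0]])
d=p[:,:2]-[459.6,-147.1];s=d@ex;t=d@ey
q=p[(s<-62)&(s>-115)&(abs(t)<30)&(p[:,2]>85)&(p[:,2]<125)]
print(len(q),cv2.minAreaRect(q[:,:2].astype(np.float32)))
E
python3 tilt.py w17 -62 60;python3 tilt.py w17 -105 -70
```

```text
t 49.15 pos [ 461.4 -162.6  212.6] psi 97.05 turn first -0.17 then tool dx,dy,dz mm [100.4   0.2   2.6] q [-0.49  0.23 -0.38  0.97  0.    0.96]
2783 ((450.0680847167969, -68.1928939819336), (59.18856430053711, 34.318336486816406), 7.006951808929443)
10451 tilt 0.33141949735471155 z at s=-90 101.82498864985047 z at 0 70.8549376684632 s range -61.76205128278752 59.98157668072388
1629 tilt 0.3035004061619666 z at s=-90 101.49801994741117 z at 0 73.3121998397335 s range -96.52936089180011 -70.22632533652755
```

View pics/w17.png

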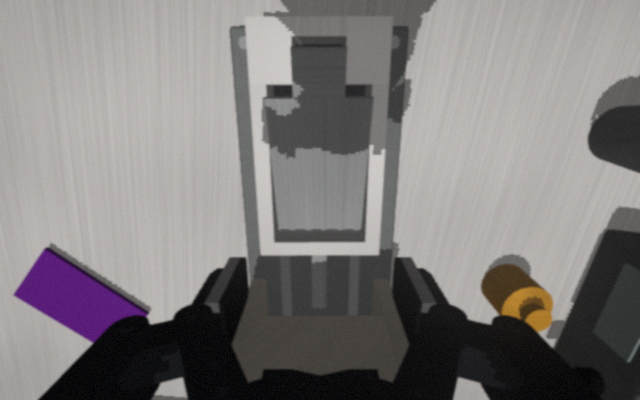

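The raised tongue spans about (292-346, 40-90), and its centreline agrees with the plate. I'll move over it at s ≈ -82 mm and grip.

>>> send_rows:
  commands:
    - [0.2,0.02,0,0,-0.2]
    - [0.2,0.03,0,0,0]
    - [0.2,0.03,0,0,0]
    - [0.2,0.0175,0,0,0]
    - [0.2,0,0,0,0]
    - [0.2,0,0,0,0]
    - [0.2,0,0,0,0]

```text
t: 49.85
tool_pos: [449.5, -66.5, 212.8]
ee_rot: [0.661, 0.75, -0.0, 0.0]
force: [-0.2, -1.1, 0.4]
width: 68.4
```

```bash
python3 - <<'E'
from h import *
go(449.6,-65.8,74,97.22)
snap('wrist','w18')
w,img=cloud('w18');p=w.reshape(-1,3)
a=np.radians(-82.78);ex=np.array([np.cos(a),np.sin(a)]);ey=np.array([-ex[1],ex[0]])
d=p[:,:2]-[459.6,-147.1];s=d@ex;t=d@ey
m=(s<-70)&(s>-115)&(abs(t)<30)&(p[:,2]>88)&(p[:,2]<125)
print(m.sum(),np.percentile(s[m],[1,99]),np.percentile(t[m],[1,99]),np.percentile(p[m,2],[1,50,99]))
E
```

```text
t 49.85 pos [449.5 -66.5 212.8] psi 97.21 turn first -0.01 then tool dx,dy,dz mm [  0.7   0.2 138.8] q [-0.31  0.16 -0.46  0.95 -0.    1.14]
1414 [-96.27095005 -70.47222038] [-20.63867638  18.4745648 ] [ 94.41761147  99.75695473 103.90912619]
```

View pics/w18.png

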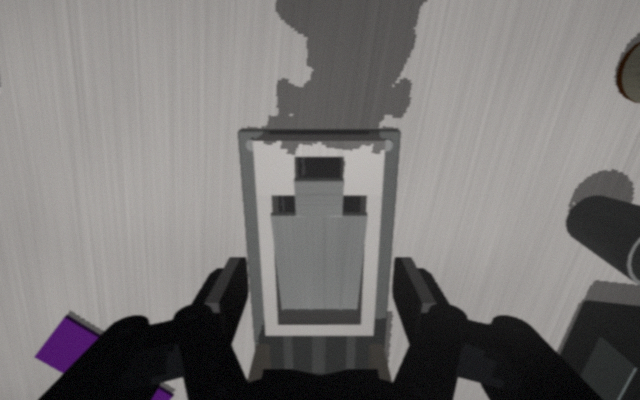

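The tongue is centred at (319,200) and the pocket's shoulders stay clear. I'll descend and grip hard.

>>> send_rows:
  commands:
    - [0.2,0,-0.0007,0.02,0]
    - [0.2,0,0,0.03,0]
    - [0.2,0,0,0.03,0]
    - [0.2,0,0,0.03,0]
    - [0.2,0,0,0.02,0]
    - [0.2,0,0,0.009,0]
    - [0.2,0,0,0,0]
    - [0.2,0,0,0,0]

```text
t: 50.7
tool_pos: [449.1, -66.2, 74.5]
ee_rot: [0.661, 0.75, 0.0, 0.0]
force: [-0.1, 0.6, -0.4]
width: 68.4
```

>>> send_rows:
  commands:
    - [0.35,0,0,0,0]
    - [0.45,0,0,0,0]
    - [0.5,0,0,0,0]
    - [0.6,0,0,0,0]
    - [0.8,0,0,0,0]
    - [1,0,0,0,0]
    - [1,0,0,0,0]
    - [1,0,0,0,0]
    - [1,0,0,0,0]
  newtons: 120

```text
t: 51.6
tool_pos: [448.7, -65.7, 74.0]
ee_rot: [0.661, 0.751, 0.0, 0.0]
force: [1.2, 1.0, 2.8]
width: 37.1
```

```bash
python3 - <<'E'
from h import *
go(449.6,-65.8,74,97.22);s=r.sense();print(s['force'],s['width'],s['wrist_torque'])
snap('wrist','w19')
E
python3 tilt.py w19 -62 40
```

```text
t 51.6 pos [448.7 -65.7  74. ] psi 97.29 turn first 0.07 then tool dx,dy,dz mm [-0.2  0.8 -0. ] q [-0.31  0.33 -0.65  0.59  0.    1.14]
[1.21742821 0.99346542 2.78779479] 37.06873118594448 [ 0.13167523 -0.22610297  0.09929001]
4723 tilt 0.3214688055538292 z at s=-90 100.52304490215636 z at 0 70.55121714135119 s range -61.994696048790736 -15.290803844782463
```

View pics/w19.png

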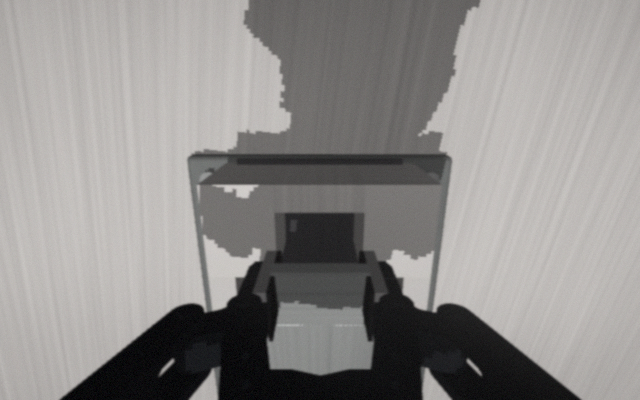

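The tongue is between the pads at (320,270), width 37 mm. I'll lift straight up, gently.

>>> send_rows:
  commands:
    - [1,0,0,-0.003,0]
    - [1,0,0,-0.005,0]
    - [1,0,0,-0.007,0]
    - [1,0,0,-0.01,0]
    - [1,0,0,-0.01,0]
    - [1,0,0,-0.01,0]
    - [1,0,0,0,0]

```text
t: 52.35
tool_pos: [449.7, -66.0, 120.6]
ee_rot: [0.661, 0.751, 0.001, 0.001]
force: [0.4, 0.2, -2.0]
width: 37.1
```

```bash
python3 - <<'E'
from h import *
go(449.6,-65.8,74,97.22);s=r.sense();print(s['force'],s['width'],s['wrist_torque'])
snap('wrist','w20');snap('side','side2');crop('side2',290,120,430,260,4.2,'cs2')
E
python3 tilt.py w20 -62 -20
```

```text
t 52.35 pos [449.7 -66.  120.6] psi 97.27 turn first 0.05 then tool dx,dy,dz mm [ 0.2 -0.  46.6] q [-0.31  0.27 -0.6   0.71  0.    1.14]
[ 0.4336683   0.18519058 -2.03295749] 37.108583155906736 [0.10185643 0.0283961  0.00542574]
2172 tilt 0.34196637224633164 z at s=-90 147.32403056521383 z at 0 115.28845452864061 s range -42.66561517830018 -20.024402570536623
```

View pics/cs2.png

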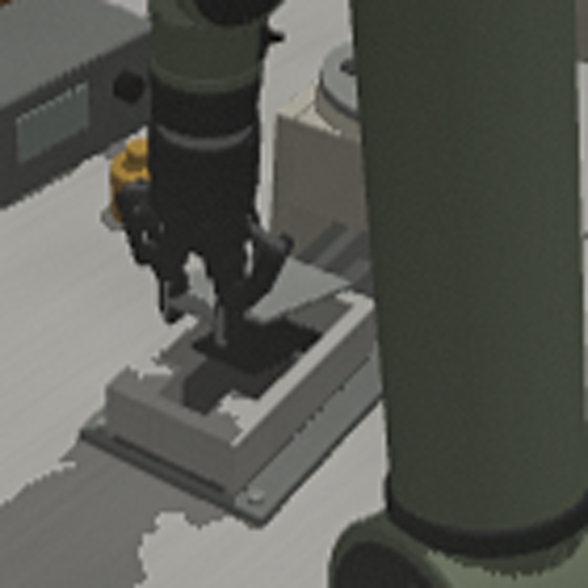

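View pics/w20.png

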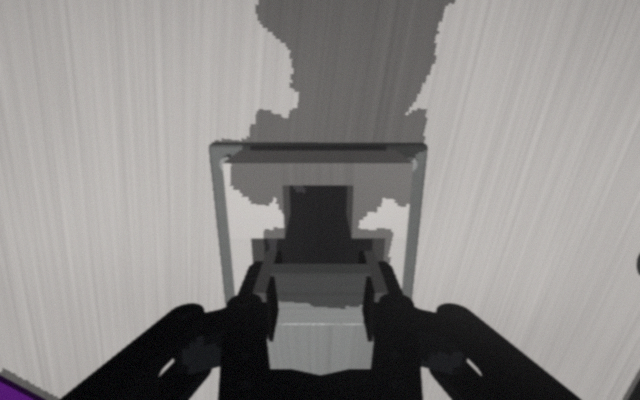

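Lifted out with the tilt held at 0.34 rad. I'll raise it, then turn toward the box axis.

>>> send_rows:
  commands:
    - [1,0,0,-0.01,0]
    - [1,0,0,-0.015,-4]
    - [1,0,0,-0.02,-6]
    - [1,0,0,-0.015,-6]
    - [1,0,0,-0.01,-6]
    - [1,0,0,0,-6]
    - [1,0,0,0,-6]
    - [1,0,0,0,-6]
    - [1,0,0,0,-6]
    - [1,0,0,0,-6]

```text
t: 53.45
tool_pos: [448.1, -65.6, 189.0]
ee_rot: [0.263, 0.965, -0.0, -0.0]
force: [-0.7, 0.7, -1.7]
width: 36.9
```

>>> send_rows:
  commands:
    - [1,0,0,0,-6]
    - [1,0,0,0,-6]
    - [1,0,0,0,-6]
    - [1,0,0,0,-6]
    - [1,0,0,0,-6]
    - [1,0,0,0,-6]
    - [1,0,0,0,-4.3]
    - [1,0,0,0,0]
    - [1,0,0,0,0]

```text
t: 54.35
tool_pos: [448.2, -65.7, 189.0]
ee_rot: [-0.083, 0.997, -0.0, -0.0]
force: [-0.6, -0.3, -1.1]
width: 36.9
```

```bash
python3 - <<'E'
from h import *
u=np.array([np.cos(np.radians(9.55)),np.sin(np.radians(9.55))])
x,y=np.array([488,332.4])-82*u;print(x,y)
go(x,y,190,189.55);s=r.sense();print(s['force'],s['width'])
E
```

```text
407.1364220265167 318.795524364152
t 54.35 pos [448.2 -65.7 189. ] psi -170.52 turn first -0.07 then tool dx,dy,dz mm [-23.2 386.   -1. ] q [-0.31  0.18 -0.5   0.89 -0.   -0.47]
[-0.64091457 -0.32799613 -1.06127923] 36.94994413099902
```

>>> send_rows:
  commands:
    - [1,0,0.015,0,0]
    - [1,-0.002,0.03,0,0]
    - [1,-0.002,0.03,0,0]
    - [1,-0.002,0.03,0,0]
    - [1,-0.002,0.03,0,0]
    - [1,-0.002,0.03,0,0]
    - [1,-0.002,0.03,0,0]
    - [1,-0.002,0.03,0,0]
    - [1,-0.002,0.03,0,0]
    - [1,-0.002,0.03,0,0]

```text
t: 55.35
tool_pos: [418.4, 219.6, 189.0]
ee_rot: [-0.083, 0.997, -0.0, -0.0]
force: [0.1, 0.2, -1.6]
width: 37.1
```

>>> send_rows:
  commands:
    - [1,-0.002,0.03,0,0]
    - [1,-0.002,0.03,0,0]
    - [1,-0.001,0.025,0,0]
    - [1,0,0.016,0,0]
    - [1,0,0,0,0]
    - [1,0,0,0,0]

```text
t: 55.95
tool_pos: [406.7, 318.3, 188.7]
ee_rot: [-0.083, 0.997, -0.0, -0.0]
force: [0.3, 0.3, -1.8]
width: 36.9
```

```bash
cat > cov.py <<'E'
from h import *
import sys
fn=sys.argv[1];snap('wrist',fn)
go(407.1,318.8,150,189.55);s=r.sense();print('F',np.round(s['force'],1),'w',round(s['width'],1))
# cover surface relative to tool: along -tool x
M=R.from_quat(s['ee_rot']).as_matrix();w,img=cloud(fn);p=w.reshape(-1,3)-s['tool_pos'];q=p@M
m=(q[:,0]<-20)&(q[:,0]>-160)&(abs(q[:,1])<30)&(q[:,2]<25+40)&(q[:,2]>-60)
m&=(q[:,0]>float(sys.argv[2]))
for i in range(5):
    f=np.polyfit(q[m,0],q[m,2],1);m&=abs(q[:,2]-np.polyval(f,q[:,0]))<4
print('tilt(+ = far end low)',-np.arctan(f[0]),'z(tool) at x=0',f[1],m.sum(),q[m,0].min(),q[m,0].max())
E
python3 cov.py w21 -60
```

```text
t 56.0 pos [406.8 318.  188.7] psi -170.48 turn first -0.03 then tool dx,dy,dz mm [-0.4  0.8 38.7] q [ 0.52  0.3  -0.35  0.93 -0.    0.35]
F [-0.1 -0.1 -2.6] w 37.1
tilt(+ = far end low) 0.34431864313880345 z(tool) at x=0 -23.978091938939844 4271 -59.98399322962661 -20.003063442236435
```

View pics/w21.png

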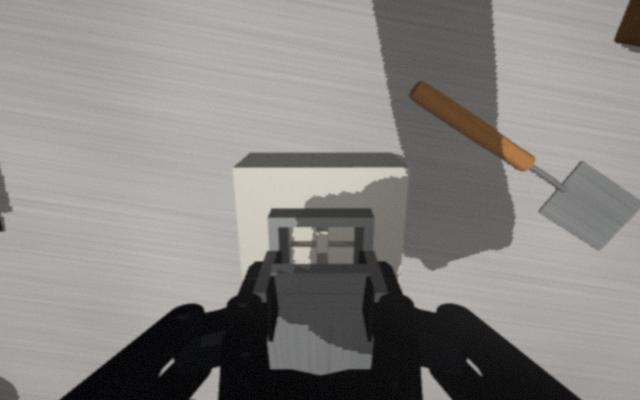

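The cover is centred on the rim ((320,235) in view) with the tilt steady at 0.344. Contact of its far edge with the rim is expected at TCP z ≈ 127, so I'll descend to just above that.

>>> send_rows:
  commands:
    - [1,0,0.0006,0.01,0]
    - [1,0,0,0.015,0]
    - [1,0,0,0.015,0]
    - [1,0,0,0.01,0]
    - [1,0,0,0.005,0]
    - [1,0,0,0.002,0]
    - [1,0,0,0,0]
    - [1,0,0,0,0]

```text
t: 56.8
tool_pos: [407.3, 319.6, 132.4]
ee_rot: [-0.083, 0.997, 0.0, 0.0]
force: [-0.2, -0.3, -1.8]
width: 37.1
```

```bash
python3 cov.py w22 -60; python3 -c "
from h import *
snap('side','side3');crop('side3',150,200,300,340,4,'cs3')"
```

```text
t 56.85 pos [407.3 319.6 132.5] psi -170.43 turn first 0.02 then tool dx,dy,dz mm [  0.3  -0.8 -17.5] q [ 0.52  0.36 -0.42  0.79 -0.    0.36]
F [ 0.1  0.4 -1.9] w 37.6
tilt(+ = far end low) 0.344003747743156 z(tool) at x=0 -23.937065185297403 4271 -59.99733236144842 -20.031352189832937
```

View pics/cs3.png

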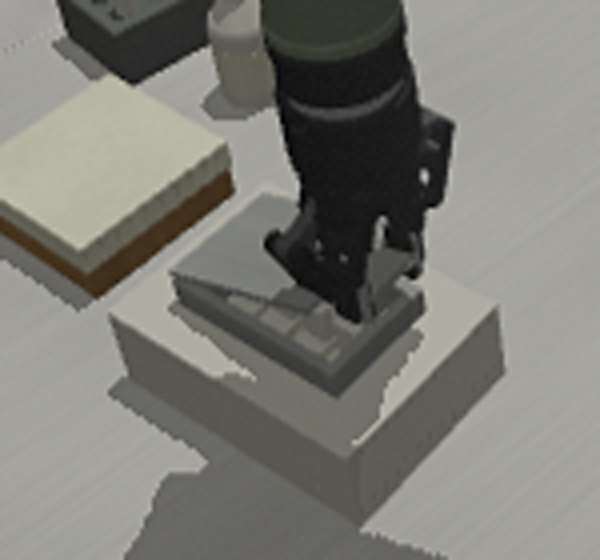

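The side view shows the tilted cover centred over the rim, its far edge just above it. I'll make contact, then swing the tongue end down along the arc with a lighter grip.

>>> send_rows:
  commands:
    - [1,-0.0015,-0.0004,0.002,0]
    - [1,0,0,0.002,0]
    - [1,0,0,0.002,0]
    - [1,0,0,0,0]
  newtons: 60

```text
t: 57.3
tool_pos: [408.4, 319.3, 125.7]
ee_rot: [-0.083, 0.997, 0.0, 0.0]
force: [0.6, -0.1, -0.8]
width: 37.2
```

>>> send_rows:
  commands:
    - [1,0.001,0,0.0025,0]
    - [1,0.001,0,0.003,0]
    - [1,0.001,0,0.003,0]
    - [1,0,0,0,0]

```text
t: 57.7
tool_pos: [405.9, 319.0, 117.5]
ee_rot: [-0.083, 0.997, 0.0, 0.001]
force: [1.0, 0.0, 2.7]
width: 37.2
```

```bash
python3 cov.py w23 -60
```

```text
t 57.75 pos [406.  318.9 117.6] psi -170.43 turn first 0.02 then tool dx,dy,dz mm [ -1.1  -0.3 -32.4] q [ 0.52  0.37 -0.44  0.75 -0.    0.36]
F [ 0.8 -0.   2.1] w 37.2
tilt(+ = far end low) 0.27881109217414923 z(tool) at x=0 -23.805425151653658 4568 -59.992307956162385 -20.00266708460523
```

>>> send_rows:
  commands:
    - [1,0.001,0,0.003,0]
    - [1,0.001,0,0.004,0]
    - [1,0.001,0,0.004,0]
    - [1,0.001,0,0.005,0]
    - [1,0.001,0,0.004,0]
    - [1,0,0,0,0]

```text
t: 58.35
tool_pos: [401.1, 317.9, 97.2]
ee_rot: [-0.083, 0.997, -0.0, 0.001]
force: [2.2, -1.1, 3.1]
width: 37.1
```

```bash
python3 cov.py w24 -60
```

```text
t 58.4 pos [401.1 317.9  97.4] psi -170.45 turn first 0.0 then tool dx,dy,dz mm [ -6.1  -0.1 -52.6] q [ 0.53  0.39 -0.48  0.7  -0.    0.36]
F [ 3.1 -0.3  4.4] w 37.0
tilt(+ = far end low) 0.14835368175965535 z(tool) at x=0 -23.683521547581236 4284 -52.400732135842034 -20.00734524475397
```

View pics/w24.png

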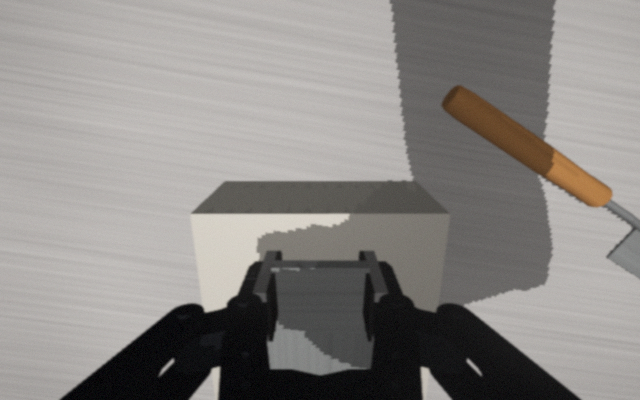

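>>> send_rows:
  commands:
    - [1,0.0007,0,0.004,0]
    - [1,0.0006,0,0.004,0]
    - [1,0.0005,0,0.004,0]
    - [1,0.0003,0,0.003,0]
    - [1,0.0002,0,0.002,0]
    - [1,0,0,0,0]

```text
t: 59.0
tool_pos: [398.8, 317.5, 80.5]
ee_rot: [-0.083, 0.997, -0.0, 0.001]
force: [2.9, -1.3, 5.1]
width: 36.9
```

```bash
python3 cov.py w25 -50;python3 -c "
from h import *
snap('side','side4');crop('side4',150,200,300,340,4,'cs4')"
```

```text
t 59.05 pos [398.8 317.6  80.6] psi -170.45 turn first 0.0 then tool dx,dy,dz mm [ -8.4  -0.1 -69.4] q [ 0.53  0.41 -0.5   0.66 -0.    0.36]
F [ 2.3 -1.6  5.4] w 37.3
tilt(+ = far end low) 0.04473480542872472 z(tool) at x=0 -23.93636666994528 3980 -46.8045346401777 -20.01542525864711
```

View pics/cs4.png

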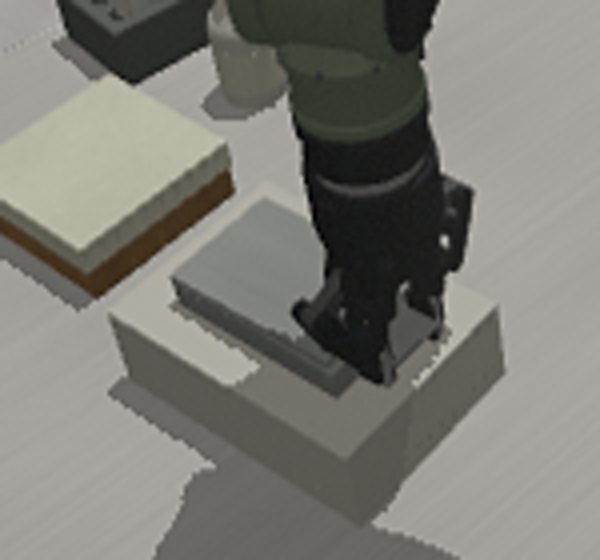

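Tilt is down to 0.045 rad and the plug is nearly in. I'll lower the last few millimetres.

>>> send_rows:
  commands:
    - [1,0.0001,0,0.003,0]
    - [1,0,0,0.002,0]
    - [1,0,0,0.0015,0]
    - [1,0,0,0,0]

```text
t: 59.5
tool_pos: [397.7, 317.3, 73.7]
ee_rot: [-0.083, 0.997, -0.0, -0.0]
force: [1.7, -1.4, 4.0]
width: 37.2
```

```bash
python3 cov.py w26 -50
```

```text
t 59.55 pos [397.7 317.3  73.7] psi -170.43 turn first 0.02 then tool dx,dy,dz mm [ -9.5  -0.1 -76.3] q [ 0.53  0.42 -0.51  0.64  0.    0.36]
F [ 1.6 -1.7  4.3] w 37.3
tilt(+ = far end low) 0.0003996161496276228 z(tool) at x=0 -24.042657290411803 3847 -44.33625514259041 -20.000643400270167
```

Level (tilt 0.0004), with only 4 N on the wrist. I'll open, rise, and check from above.

>>> send_rows:
  commands:
    - [0.5,0,0,0,0]
    - [0.4,0,0,0,0]
    - [0.25,0,0,0,0]
    - [0.25,0,0,0,0]
    - [0.25,0,0,-0.01,0]
    - [0.25,0,0,-0.03,0]
    - [0.25,0,0,-0.04,0]
    - [0.25,0,0,-0.04,0]
    - [0.25,0,0,-0.02,0]
    - [0.25,0,0,0,0]

```text
t: 60.55
tool_pos: [400.0, 318.7, 218.0]
ee_rot: [-0.084, 0.996, 0.002, 0.003]
force: [0.5, 0.3, 0.1]
width: 63.9
```

>>> send_rows:
  commands:
    - [1,0,0,0,0]
    - [1,0,0,0,0]
    - [1,0,0,0,0]

```text
t: 60.85
tool_pos: [397.2, 317.0, 212.6]
ee_rot: [-0.083, 0.997, -0.001, -0.001]
force: [-1.2, 0.7, -0.0]
width: 20.8
```

```bash
cat > seat.py <<'E'
from h import *
import sys
fn=sys.argv[1];snap('wrist',fn)
w,img=cloud(fn);p=w.reshape(-1,3)
u=np.array([np.cos(np.radians(9.55)),np.sin(np.radians(9.55))]);v=np.array([-u[1],u[0]])
d=p[:,:2]-[488,332.3];s=d@u;t=d@v
m=(s>-115)&(s<80)&(abs(t)<50)&(p[:,2]>82)&(p[:,2]<112)
print('top pts',m.sum())
A=np.c_[s[m],t[m],np.ones(m.sum())];c,*_=np.linalg.lstsq(A,p[m,2],rcond=None);print('slopes s,t',c[:2],'z centre',c[2],'resid',np.percentile(abs(A@c-p[m,2]),[50,95]))
mm=m&(s>-66);print('plate s',np.percentile(s[mm],[.5,99.5]),'t',np.percentile(t[mm],[.5,99.5]),cv2.minAreaRect(p[mm][:,:2].astype(np.float32)))
m2=m&(s<-76);print('tongue s min',np.percentile(s[m2],1),'t',np.percentile(t[m2],[1,99]))
print(r.sense()['tool_pos'],r.sense()['force'])
E
python3 seat.py w27
```

```text
top pts 10412
slopes s,t [ 0.00642278 -0.00058856] z centre 97.58485404911744 resid [0.53399686 1.84668772]
plate s [-65.43817361  71.14561731] t [-41.43205171  40.64292755] ((491.3000183105469, 332.4279479980469), (138.55056762695312, 84.3354263305664), 9.50504207611084)
tongue s min -104.52898722903359 t [-19.93359651  19.39732423]
[397.35352086 317.05439799 212.65006097] [-0.41167966 -0.52591197  0.37804331]
```

View pics/w27.png

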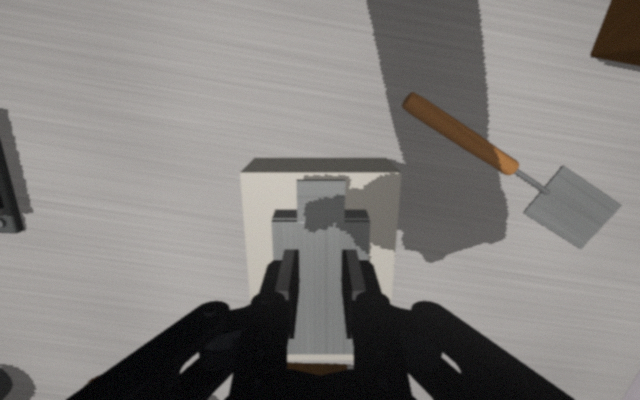

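The cover looks level and centred. As a check I'll press lightly at the middle and the far end with shut fingers.

>>> send_rows:
  commands:
    - [1,-0.03,0,0,0]
    - [1,-0.04,0,0.02,0]
    - [1,-0.04,0,0.03,0]
    - [1,-0.02,0,0.03,0]
    - [1,0,0,0.02,0]
    - [1,0,0,0.005,0]
    - [1,0,0,0,0]
    - [1,0,0,0,0]

```text
t: 61.7
tool_pos: [526.4, 339.4, 109.8]
ee_rot: [-0.084, 0.996, 0.0, 0.0]
force: [0.0, 0.4, 0.3]
width: 0.0
```

>>> send_rows:
  commands:
    - [1,0,0,0.003,0]
    - [1,0,0,0.003,0]
    - [1,0,0,0.002,0]
    - [1,0,0,0,0]

```text
t: 62.1
tool_pos: [526.1, 339.1, 100.9]
ee_rot: [-0.083, 0.997, -0.0, -0.0]
force: [0.6, -0.4, 0.4]
width: 0.0
```

>>> send_rows:
  commands:
    - [1,0,0,0.002,0]
    - [1,0,0,0.001,0]
    - [1,0,0,0.001,0]
    - [1,0,0,0,0]

```text
t: 62.5
tool_pos: [526.3, 339.1, 97.1]
ee_rot: [-0.083, 0.997, 0.0, 0.0]
force: [-0.8, -0.5, 2.8]
width: 0.0
```

>>> send_rows:
  commands:
    - [1,0,0,0.0005,0]
    - [1,0,0,0,0]

```text
t: 62.7
tool_pos: [526.3, 339.1, 97.1]
ee_rot: [-0.083, 0.997, 0.0, 0.0]
force: [-2.6, -1.6, 5.8]
width: -0.1
```

It meets firm resistance at z 97.1, which is exactly the seated height. Same check at the near end.

>>> send_rows:
  commands:
    - [1,0,0,-0.01,0]
    - [1,0.03,0,-0.005,0]
    - [1,0.04,0,0,0]
    - [1,0.02,0,0,0]
    - [1,0,0,0,0]
    - [1,0,0,0.008,0]
    - [1,0,0,0.005,0]
    - [1,0,0,0.001,0]
    - [1,0,0,0,0]

```text
t: 63.6
tool_pos: [438.7, 324.3, 97.1]
ee_rot: [-0.083, 0.997, 0.0, 0.0]
force: [1.1, -0.2, 0.3]
width: -0.1
```

>>> send_rows:
  commands:
    - [1,0,0,0.001,0]
    - [1,0,0,0.0005,0]
    - [1,0,0,0,0]

```text
t: 63.9
tool_pos: [438.8, 324.4, 97.0]
ee_rot: [-0.083, 0.997, 0.0, 0.001]
force: [-2.2, -1.6, 11.1]
width: 0.1
```

The near end meets it at z 97.0, so both ends are seated and level. I'll retreat and take the last looks.

>>> send_rows:
  commands:
    - [1,0,0,-0.01,0]
    - [1,0,0,-0.03,0]
    - [1,0,0,-0.04,0]
    - [0.5,0,0,-0.04,0]
    - [0,0,0,-0.04,0]
    - [0,0,0,-0.04,0]
    - [0,0,-0.04,0,0]
    - [0,0,-0.04,0,0]
    - [0,0,-0.04,0,0]
    - [0,0,-0.04,0,0]

```text
t: 64.9
tool_pos: [464.5, 165.0, 296.1]
ee_rot: [-0.084, 0.996, -0.0, 0.0]
force: [0.9, -1.0, -0.1]
width: 85.6
```

>>> send_rows:
  commands:
    - [0,0,-0.04,0,0]
    - [0,0,-0.04,0,0]
    - [0,0,0,0,0]
    - [0,0,0,0,0]

```text
t: 65.3
tool_pos: [477.7, 86.8, 295.9]
ee_rot: [-0.082, 0.997, 0.0, -0.0]
force: [-0.8, 0.4, -0.6]
width: 85.4
```

```bash
python3 seat.py w28; python3 - <<'E'
from h import *
snap('top','top7');snap('side','side7')
for f in('top7',):
    w,img=cloud(f);p=w.reshape(-1,3)
    q=p[(np.linalg.norm(p[:,:2]-[486,-370],axis=1)<85)&(p[:,2]>183)&(p[:,2]<195)];c,_=cv2.minEnclosingCircle(q[:,:2].astype(np.float32))
    q=p[(np.linalg.norm(p[:,:2]-[426,-379],axis=1)<30)&(p[:,2]>225)&(p[:,2]<260)];h,rr=cv2.minEnclosingCircle(q[:,:2].astype(np.float32));d=np.subtract(h,c);print(c,h,np.degrees(np.arctan2(d[1],d[0]))%360)
    w=p
crop('top7',180,90,470,245,2.7,'c7')
crop('side7',150,180,420,340,2.9,'cs7')
E
```

```text
top pts 11360
slopes s,t [0.00194527 0.03967122] z centre 97.30445183600581 resid [1.00428912 4.80947509]
plate s [-65.30675797  70.6578322 ] t [-43.19238517  41.17547908] ((490.9172668457031, 332.1002197265625), (137.53089904785156, 86.30657958984375), 9.543606758117676)
tongue s min -104.04353846880052 t [-20.69346126  19.36203199]
[477.540518    87.62031204 295.90064177] [0.25796377 0.59909976 0.20684759]
(485.2590637207031, -369.6329650878906) (425.79071044921875, -378.222412109375) 188.21880698410936
```

View pics/c7.png

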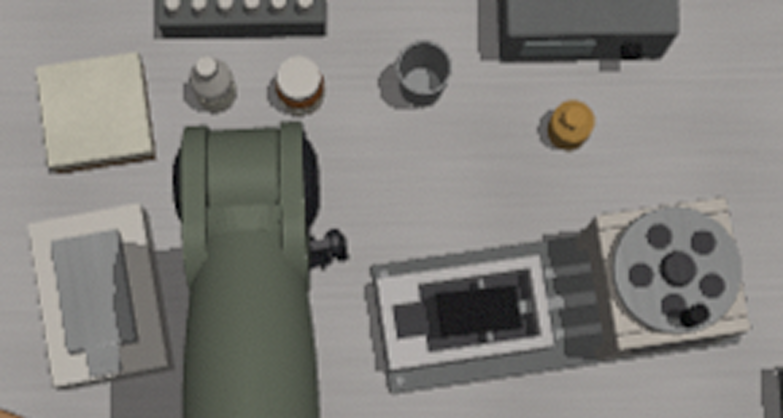

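View pics/cs7.png

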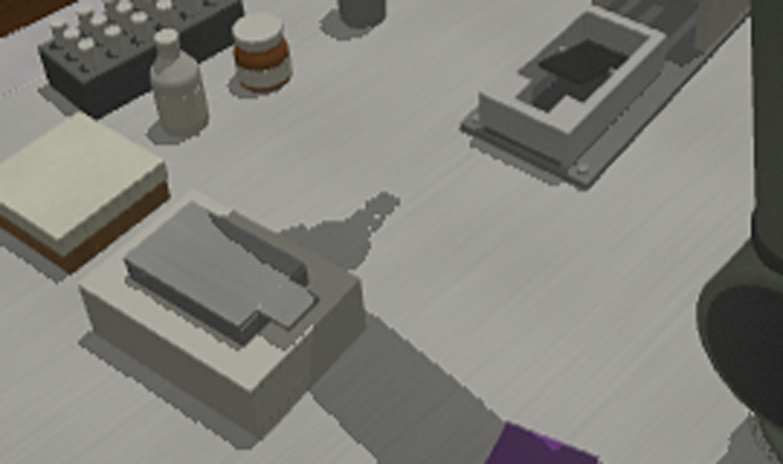

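```bash
python3 - <<'E'
from h import *
u=np.array([np.cos(np.radians(9.55)),np.sin(np.radians(9.55))]);v=np.array([-u[1],u[0]])
for f,c0 in(('top7',(487.4,333)),('side7',(487.4,333)),('w28',(488,332.3))):
    w,_=cloud(f);p=w.reshape(-1,3);d=p[:,:2]-c0;s=d@u;t=d@v
    m=(abs(s)<66)&(abs(t)<38)&(p[:,2]>85)&(p[:,2]<110)
    A=np.c_[s[m],t[m],np.ones(m.sum())];c,*_=np.linalg.lstsq(A,p[m,2],rcond=None)
    print(f,m.sum(),c,np.percentile(abs(A@c-p[m,2]),[50,95]))
    m=(abs(s)<110)&(abs(t)<60)&(p[:,2]>85)&(p[:,2]<110);print(np.percentile(s[m],[1,99]),np.percentile(t[m],[1,99]))
E
```

```text
top7 892 [2.03234111e-03 8.27390208e-03 9.64276102e+01] [2.71964637 7.66147656]
[-101.73276359   69.30972076] [-42.30176019  40.77317829]
side7 1144 [1.21201635e-03 2.18515472e-03 9.70831054e+01] [0.96493484 2.94793407]
[-101.83389368   70.82433207] [-40.58841977  43.1382718 ]
w28 7544 [1.18482142e-03 8.57067989e-04 9.78791704e+01] [0.47024621 1.37988797]
[-102.17321699   69.40653656] [-42.95851773  40.44526603]
```

```bash
python3 - <<'E'
from h import *
r.finish_job();print(r.sense()['t'])
E
```

```text
the job is handed in; nothing more can be done
the job is handed in; nothing more can be done
```

The job is done and handed in at about 65 s, in the order asked. Three things are inferred or disagree slightly and are noted below.

- **Cassettes:** All four stand upright in a row in the cold box. One, by the brass weight, was knocked about 27 mm aside partway through; I re-measured it and then placed it.
- **Stamping:** I turned the handwheel anticlockwise by its handle through one turn and let go with the nest back out.
- **Cover:** I tipped it to its stop (0.33 rad), lifted it by the tongue and swung it down onto the rim.

**Last checks**
- **Seating:** Light presses gave the seated height at both ends (97.1 and 97.0 mm, 97 expected). The wrist and side cameras show slopes of about 0.002 or less. The top camera was noisier, up to 0.008. One wrist fit gave 0.04, but it took in points on the side faces; without them it gave about 0.001.
- **Wheel angle:** The handle ended at about 188.3°, against 190.6–190.9° at the start, so about 2.5° short by the start mark. The press geometry suggests zero is near 187.3°, which would put it about 1° past a full turn. I left it between the two, because the exact zero can't be seen.
- **Other items:** The bottle, jar, beaker, weight and purple look-alikes were never touched. In the last pictures the four vessels stand where they were; I did not re-measure them, and only one purple look-alike was in those crops.

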